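# Ready the belt drive: seat its pulleys and hold the tensioner back

### The job

Get this printer belt drive ready for its belt. Drop the two loose toothed pulleys one by one into the bushes of the drive plate, the large pulley into the large bush and the small one into the small bush, each fully down on the plate. Then swing the sprung belt tensioner back against its spring until it is on its stop, and keep holding it there: the program finishes while the robot still holds the tensioner at its stop, and everything else on the bench has been left alone.

Things in the scene. Friction and masses are not known exactly. Their poses are not given: they have to be found in the camera images.
- drive: belt drive clamped in a work holder, fixed: bare aluminium plate 220 x 250 mm (its x, y), 14 mm thick, level, top face 60 mm above the bench; grey holder jaws at its y = +-137 mm edges, screw heads up to 65 mm. Origin: under the plate's centre, at bench height; z up. Motor below; its toothed pinion (22 mm across, 13 mm high) stands on the plate at x = -80, y = -5 mm
- bush_large (a point): centre of the mouth of the large bush, a plain round through-hole 25.4 mm wide with a brass rim, level with the plate's top face. At x = 50, y = -55 mm in the drive's frame; axes as the drive's
- bush_small (a point): centre of the mouth of the small bush, a plain round through-hole 17.4 mm wide with a brass rim, level with the plate's top face. At x = -55, y = -80 mm in the drive's frame; axes as the drive's
- pulley_large: large aluminium toothed belt pulley, about 75 g, standing axle upright: 46 mm across its flanges, belt part 14 mm high, a round journal 24 mm across and 12 mm long at either end (tip chamfered), 38 mm high in all; both ends alike. Origin: its centre, 19 mm above its lower end; z along its axle. Fully down, a journal is in the bush, the flange on the plate, the origin 7 mm above the bush's mouth
- pulley_small: small aluminium toothed belt pulley, about 35 g, same shape, standing axle upright: 32 mm across its flanges, belt part 14 mm high, journals 16 mm across and 12 mm long at either end, 38 mm high in all; both ends alike. Origin: its centre, 19 mm above its lower end; z along its axle. Fully down, the origin is 7 mm above the bush's mouth
- tensioner (a joint): swing of the belt tensioner about its upright pivot, rad: 0 at rest, where its spring holds it; grows as it turns clockwise seen from above (the finger post moves towards the drive's +y); 0.6 at its stop, the arm on the stop pin. Spring torque 0.45 N m at rest, 0.75 N m at the stop (5 to 8 N at the finger post); let go, it springs back
- tensioner_pivot (a point): on the tensioner's upright pivot axis, 16 mm above the plate, at x = 65, y = 45 mm in the drive's frame. The dark steel arm (5 mm thick, top 18 mm above the plate) is a V of two branches from here: at rest one, 18 mm wide, runs to the drive's -x and carries the finger post; the other runs towards the pulleys, with an idler roller under its end
- finger_post (a point): top centre of the round steel finger post, for handling the tensioner, on the end of its longer branch: 12 mm across (a 15 mm collar in its lowest 3 mm), 26 mm high, its top 44 mm above the plate; 95 mm from the pivot axis. At rest at x = -30, y = 45 mm in the drive's frame, at the stop about x = -13, y = 99 mm; the point turns with the arm
- idler_roller (a point): centre of the black idler roller, 24 mm across, 10 mm high, under the end of the tensioner's other branch, 75 mm from the pivot, 7 mm above the plate
- stop_pin (a point): the stop pin of the tensioner, a thin steel pin 6 mm across standing 19 mm high on the plate beside the long branch; its centre, 16 mm above the plate. The arm leans against it at 0.6 rad
- bearing: bystander: plain ball bearing 32 mm across, 10 mm high, lying flat; origin under its centre
- case_fan: bystander: black case fan 92 x 92 x 25 mm lying flat; origin under its centre
- screwdriver: bystander: black-handled screwdriver 160 mm long, 26 mm thick, lying along its x; origin under its middle
- flux_pot: bystander: small amber glass pot with a steel cap, 48 mm across, 42 mm high; origin under its centre
- phone: bystander: white phone 150 x 72 x 8 mm lying flat, long along its x; origin under its centre
- heatsink: bystander: finned aluminium heatsink 60 x 60 x 32 mm; origin under its centre
Things that resemble listed ones, but are neither listed nor needed, are in the scene too. Leave any blue look-alike of the pulley_large alone.

How it is judged:
By the outcome, as a careful person would: the job done as asked, in the order asked, and still so for the second after the job is handed in, while the arm keeps its last pose, push and grip.
It also fails if it takes over 59 s, if anything falls off the work surface, if the arm or the gripper's body presses on something with over 40 N, if the wrist force passes 120 N, or if a joint passes its speed limit or range.

### The arm

A 6-joint arm with a two-finger parallel gripper is mounted at the origin on the work surface. World frame = base frame: x ahead of the robot, y to its left, z up, the work surface at z = 0. Lengths are in m, angles in rad, forces in N, time in s.
With the tool pointing down it reaches from about 0.25 to 0.8 m from the base axis. Payload 3.9 kg.
Tool frame: the origin (TCP) lies at the very end of the fingers, on their centre line; the grasp point (between the pads) lies 19 mm behind it (ctrl.pinch_z is the distance from the TCP to the grasp point, in m); z points along the fingers, y is the direction in which the jaws open and shut (so a half turn about z gives the same grasp; the last joint's range is limited). The gripper opens to 85 mm and grips with 20 to 120 N. Pads are 22 mm wide; open, the fingers measure 114 mm over their backs; the gripper's body (76 mm by 85 mm) begins 54 mm behind the grasp point. The pads swing forward as they close: fully open they stand 13 mm farther back than shut.
Start: joints at [-1.183, 0.26, -0.138, 1.173, 0, 1.571], TCP at [0.199, -0.486, 0.231] pointing down, gripper open.
Joint ranges: [-2.78, 2.78], [-0.83, 1.72], [-1.28, 1.37], [-1.9, 2.12], [-1.57, 1.48], [-3.14, 3.14]. Speed limits (rad/s): [2.57, 2.57, 3.14, 3.14, 3.14, 3.14].

### API

Orientations are given as [roll, pitch, yaw] about the fixed x, y, z axes, in that order (R = Rz(yaw) Ry(pitch) Rx(roll)).
In Python, from rig import ctrl gives the robot as it stands.
- The arm moves only by the tool drive_tool, never from a script. Its argument "commands" is a list of rows, each an object with "grip": the finger opening in cm, from 0 to 8.54; "travel": the shift along the tool's x, y, z in cm, a list of three; "twist": the turn about the tool's z in rad. In form: [{"grip": grip, "travel": [tx, ty, tz], "twist": twist}, ...]. A call has 1 to 12 rows; each row is the pose to reach, as a shift and turn from the pose commanded when the call began, along the tool's axes at that moment; what a row does not reach only later rows make up. A row lasts 1/12 s, in which the tool goes at most 41.7 mm and 7.16 degrees, less where a joint would pass 70% of its speed; a pose out of reach is approached as far as the arm can. A call with a gripper value outside its range is refused whole. The fingers move at their own pace and stop on an object; "grip_force" is the grip in N (left out, the last holds). Time passes only in rows, so rows that repeat a pose let the fingers close. It gives the time, the measured TCP pose, the force and the opening at its end, in the units of the state.
- ctrl.read_state(): the state, without advancing time (a new reading comes with each control period).
- ctrl.camera(name): name is "scene" or "top" or "wrist"; returns the picture (384x512x3 uint8, red, green, blue); there is no depth.
- ctrl.camera_info(name): a dict with "intrinsics" (3x3 intrinsics, pixels), "xyz" and "attitude" of the camera in the world. Camera axes: x right, y down, z forward; pixel columns grow to the right and rows downward; lengths in m; the calibration is good to about 2 mm. The wrist camera is an equidistant fisheye: a pixel r from the principal point sees the ray r / f radians off the axis. A picture is of the moment at which its call begins: read the wrist's pose just before it. camera_info takes no time and is no camera call; for the wrist camera it gives the pose at the moment of the call.
- ctrl.close_job(): hands the job in, once; it reports no verdict.
The state is a dict: "time": time; "joint_pos": joint angles; "qd": joint speeds; "tau": joint torques, N m; "eef_pos": TCP position; "tool_rot": TCP orientation; "force": force on the tool from outside, world axes, zero at the start; "wrist_torque": the same for the moment, N m; "grip_width": finger opening in m.
Only numpy, scipy, OpenCV 4.12 (cv2) and the standard library are available. Lean on these libraries where they do the work, as an engineer would, in place of code of your own. Each camera call takes 0.05 s, during which the arm holds its last target.

## Working session

There is one attempt and no reset: what is moved stays moved. The work goes in short steps, Python scripts to look and compute and a tool call to move; the robot and the scene stay as the last step left them, time stands still between calls to the robot, and variables do not carry over. Pictures are saved under pics/ and viewed, and the job is handed in when it is done.

Besides the shell and the picture viewer there is one more tool, called after "Call:" in YAML: its name, and indented under it one key for each argument. drive_tool: Moves the arm, as the interface text tells. Its arguments: {"type":"object","properties":{"commands":{"type":"array","items":{"type":"object","properties":{"grip":{"type":"number"},"travel":{"type":"array","items":{"type":"number"}},"twist":{"type":"number"}}}},"grip_force":{"type":"number"}},"required":["commands"]}

```bash
ls; mkdir -p pics; python3 - <<'E'
from rig import ctrl
import cv2
s=ctrl.read_state();print(s)
for n in ["scene","top","wrist"]:
    i=ctrl.camera_info(n);print(n,i)
    im=ctrl.camera(n);cv2.imwrite(f"pics/{n}0.png",im[...,::-1])
E
```

```text
pics
{'time': 0.0, 'joint_pos': array([-1.18301222e+00,  2.60662441e-01, -1.39418839e-01,  1.17267499e+00,
        1.68411286e-08,  1.57079420e+00]), 'qd': array([-0.00024033,  0.00041869,  0.00072441,  0.00059734,  0.00096681,
       -0.00078621]), 'tau': array([ 1.76731883e-03, -4.05677497e+01,  2.53922832e+01,  1.87072466e-02,
        1.69709897e-04,  3.53002854e-06]), 'eef_pos': array([ 0.19825919, -0.48537385,  0.23045738]), 'tool_rot': array([-3.13963271e+00, -2.10063922e-08,  3.87786232e-01]), 'force': array([-0.06082527,  0.73133777, -0.14598481]), 'wrist_torque': array([ 0.02086538,  0.02912361, -0.01246915]), 'grip_width': 0.08527731870548663}
scene {'intrinsics': array([[461.67719385,   0.        , 247.83252355],
       [  0.        , 461.67719385, 188.60841235],
       [  0.        ,   0.        ,   1.        ]]), 'xyz': array([ 1.00339754, -0.56941588,  0.77689466]), 'attitude': array([-2.33082083,  0.01626278,  0.65522115])}
top {'intrinsics': array([[403.24952206,   0.        , 256.41321015],
       [  0.        , 403.24952206, 190.6815721 ],
       [  0.        ,   0.        ,   1.        ]]), 'xyz': array([ 0.50881606, -0.04433107,  1.10878367]), 'attitude': array([-3.09663992,  0.01947342, -1.58949396])}
wrist {'intrinsics': array([[297.31863964,   0.        , 253.02306162],
       [  0.        , 297.31863964, 192.8700994 ],
       [  0.        ,   0.        ,   1.        ]]), 'xyz': array([ 0.26193478, -0.45992766,  0.37324708]), 'attitude': array([ 2.86552639e+00,  9.08558311e-04, -1.18195410e+00])}
```

View pics/scene0.png

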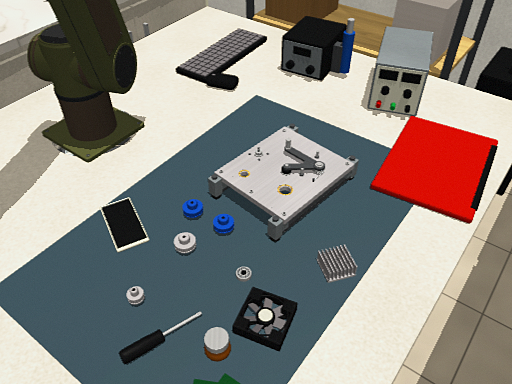

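View pics/top0.png

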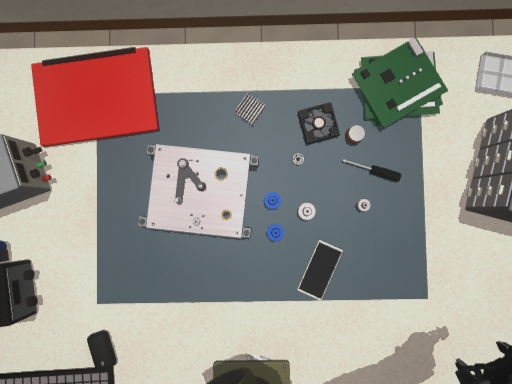

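View pics/wrist0.png

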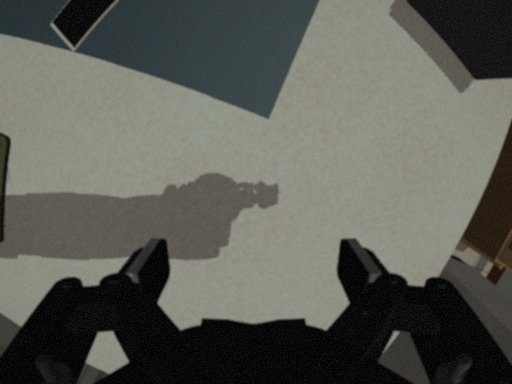

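Top view: the large white pulley is at about (307,211) and the small one at (364,205). The blue look-alikes are at (272,200) and (275,233), the plate at about (199,191), and its bushes at (221,174) and (226,214). I'll measure these precisely next.

```bash
cat > h.py <<'E'
import numpy as np, cv2
from scipy.spatial.transform import Rotation as Ro
from rig import ctrl
def R(a): return Ro.from_euler('xyz',a).as_matrix()
def ray(info,px,fish=False):
    K=info["intrinsics"]; x=(px[0]-K[0,2])/K[0,0]; y=(px[1]-K[1,2])/K[1,1]
    if fish:
        r=np.hypot(x,y); d=np.array([x/r*np.sin(r),y/r*np.sin(r),np.cos(r)]) if r>1e-9 else np.array([0,0,1.])
    else: d=np.array([x,y,1.])
    return R(info["attitude"])@d
def onz(info,px,z,fish=False):
    d=ray(info,px,fish); c=np.array(info["xyz"]); return c+d*(z-c[2])/d[2]
def proj(info,p,fish=False):
    K=info["intrinsics"]; q=R(info["attitude"]).T@(np.array(p)-info["xyz"])
    if fish:
        a=np.arctan2(np.hypot(q[0],q[1]),q[2]); n=np.hypot(q[0],q[1]); u=q[:2]/n*a
    else: u=q[:2]/q[2]
    return np.array([K[0,0]*u[0]+K[0,2],K[1,1]*u[1]+K[1,2]])
E
python3 - <<'E'
from h import *
t=cv2.imread("pics/top0.png"); s=cv2.imread("pics/scene0.png")
cv2.imwrite("pics/tc1.png",cv2.resize(t[135:245,135:260],None,fx=5,fy=5,interpolation=cv2.INTER_CUBIC))
cv2.imwrite("pics/tc2.png",cv2.resize(t[180:245,255:385],None,fx=6,fy=6,interpolation=cv2.INTER_CUBIC))
cv2.imwrite("pics/sc1.png",cv2.resize(s[110:250,200:360],None,fx=4,fy=4,interpolation=cv2.INTER_CUBIC))
ti=ctrl.camera_info("top");si=ctrl.camera_info("scene")
for img,info,rois in ((t,ti,{"L":(290,195,325,228),"S":(350,193,378,218)}),(s,si,{"L":(168,226,202,258),"S":(122,282,150,308)})):
    for k,(a,b,c,d) in rois.items():
        hsv=cv2.cvtColor(img[b:d,a:c],cv2.COLOR_BGR2HSV)
        m=((hsv[...,1]<45)&(hsv[...,2]>115)).astype(np.uint8)
        cs,_=cv2.findContours(m,cv2.RETR_EXTERNAL,cv2.CHAIN_APPROX_NONE)
        cn=max(cs,key=cv2.contourArea); (x,y),r=cv2.minEnclosingCircle(cn); M=cv2.moments(cn)
        cx,cy=M['m10']/M['m00']+a,M['m01']/M['m00']+b
        print(k,(cx,cy),(x+a,y+b,r),cv2.contourArea(cn),onz(info,(cx,cy),.022),onz(info,(x+a,y+b),.022))
E
```

```text
L (306.99448022079116, 210.98558724317695) (307.0, 211.0, 23.345335006713867) 1087.0 [ 0.50086496 -0.15890579  0.022     ] [ 0.50082604 -0.15891964  0.022     ]
S (359.6232106339468, 202.1344580777096) (360.0, 205.0, 15.620599746704102) 326.0 [ 0.52194499 -0.30026488  0.022     ] [ 0.51424957 -0.30103843  0.022     ]
L (184.19175627240145, 240.1415770609319) (184.2272720336914, 240.5, 11.327132225036621) 279.0 [ 0.49782834 -0.15421857  0.022     ] [ 0.49857265 -0.15489964  0.022     ]
S (134.4308943089431, 292.98193315266485) (134.875, 294.0625, 9.084126472473145) 184.5 [ 0.51197399 -0.30869271  0.022     ] [ 0.51449297 -0.30984718  0.022     ]
```

View pics/tc1.png

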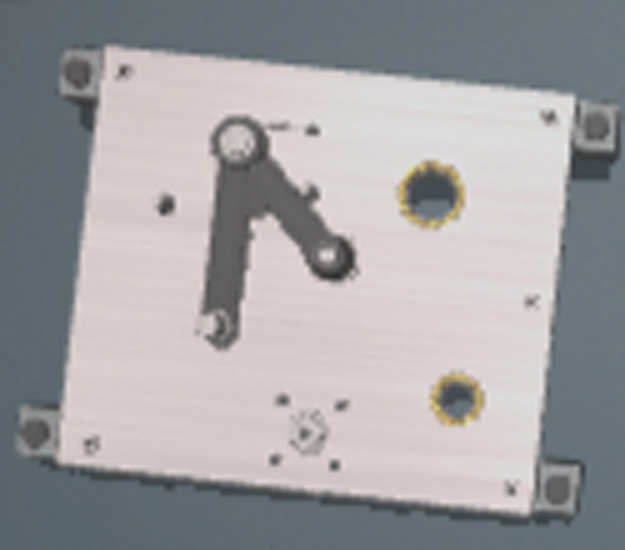

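View pics/tc2.png

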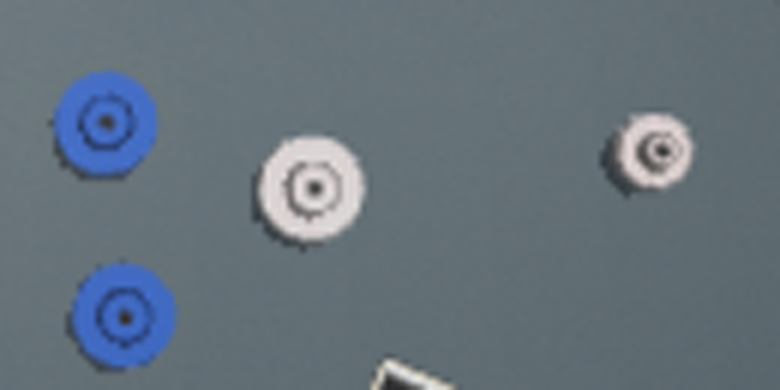

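View pics/sc1.png

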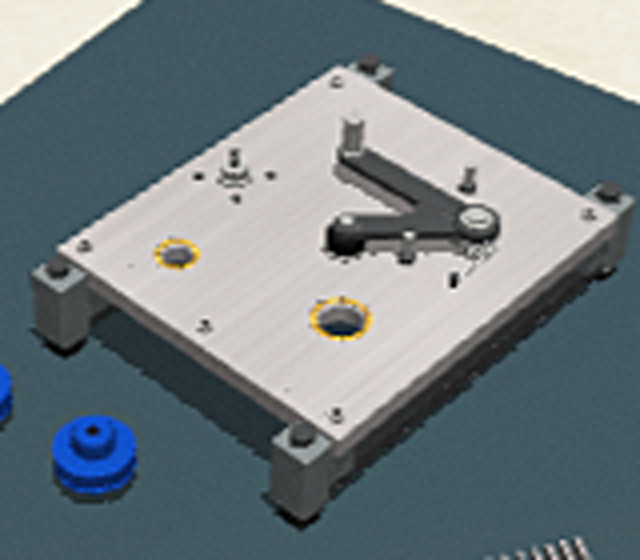

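```bash
python3 - <<'E'
from h import *
t=cv2.imread("pics/top0.png"); s=cv2.imread("pics/scene0.png")
ti=ctrl.camera_info("top");si=ctrl.camera_info("scene")
hsv=cv2.cvtColor(t,cv2.COLOR_BGR2HSV)
print(t[211,300],t[190,330],t[205,360])
def blob(m,roi):
    a,b,c,d=roi; mm=np.zeros_like(m);mm[b:d,a:c]=m[b:d,a:c]
    cs,_=cv2.findContours(mm,cv2.RETR_EXTERNAL,cv2.CHAIN_APPROX_NONE)
    cn=max(cs,key=cv2.contourArea); h=cv2.convexHull(cn); M=cv2.moments(h)
    (x,y),r=cv2.minEnclosingCircle(cn)
    return np.array([M['m10']/M['m00'],M['m01']/M['m00']]),np.sqrt(M['m00']/np.pi),(x,y,r)
b=(t.min(2)>150).astype(np.uint8)
for k,roi,D in (("L",(290,195,325,228),46),("S",(350,193,378,218),32)):
    c,r,mc=blob(b,roi); w=onz(ti,c,.026); e=onz(ti,c+[r+.5,0],.026)
    print("top",k,c,r,mc,w,"diam",2000*np.linalg.norm(e-w))
br=(s.min(2)>120).astype(np.uint8)
for k,roi in (("L",(168,226,202,258)),("S",(122,282,150,308))):
    c,r,mc=blob(br,roi); print("scene",k,c,onz(si,c,.022), "for S/L")
B={}
for nm,img,info,rois in (("top",t,ti,{"L":(210,160,235,190),"S":(215,205,240,224)}),("scene",s,si,{"L":(272,180,300,200),"S":(235,165,255,182)})):
    hs=cv2.cvtColor(img,cv2.COLOR_BGR2HSV); m=((hs[...,1]>80)&(hs[...,0]>12)&(hs[...,0]<35)).astype(np.uint8)
    for k,roi in rois.items():
        a,b_,c_,d=roi; ys,xs=np.nonzero(m[b_:d,a:c_]); pts=np.stack([xs+a,ys+b_],1).astype(np.float32)
        (cx,cy),ax,an=cv2.fitEllipse(pts); B[nm,k]=onz(info,(cx,cy),.060); print(nm,k,len(xs),cx,cy,ax,B[nm,k])
    v=B[nm,"S"]-B[nm,"L"]; print(nm,"dist",np.linalg.norm(v),"(0.1079) yaw",np.arctan2(v[1],v[0])-np.arctan2(-25,-105))
E
```

```text
[213 213 218] [120 114 102] [197 197 209]
top L [306.49656751 210.88482075] 8.339706837243037 (306.3888854980469, 210.61111450195312, 8.78596305847168) [ 0.50118816 -0.15716151  0.026     ] diam 47.182515252067006
top S [363.70771757 204.60262726] 5.684052554969452 (363.78570556640625, 204.5, 6.165347576141357) [ 0.51510363 -0.30997745  0.026     ] diam 32.85373803916481
scene L [184.53345281 240.23655914] [ 0.49859452 -0.15397427  0.022     ] for S/L
scene S [134.32152589 293.1226158 ] [ 0.51204381 -0.30903766  0.022     ] for S/L
top L 32 220.85565185546875 173.52059936523438 (11.517688751220703, 12.302691459655762) [0.60308214 0.06729751 0.06      ]
top S 27 225.8290252685547 214.52163696289062 (9.013182640075684, 9.18947982788086) [0.49587624 0.05591535 0.06      ]
top dist 0.10780842742613006 (0.1079) yaw -0.1279684602053628
scene L 55 284.7633972167969 189.25482177734375 (9.760083198547363, 14.096898078918457) [0.6024598  0.06936439 0.06      ]
scene S 34 243.6936492919922 173.12484741210938 (6.661846160888672, 10.300995826721191) [0.49473467 0.05748312 0.06      ]
scene dist 0.10837835957221498 (0.1079) yaw -0.12389471154570098
```

The two views agree within 2 mm and the bush spacing matches (108 mm), with drive yaw about -0.126. Next I'll work out the move to above the large pulley.

```bash
cat >> h.py <<'E'
def go(target,yaw=None,s=None):
    s=s or ctrl.read_state(); Rt=R(s["tool_rot"]); d=Rt.T@(np.array(target)-s["eef_pos"])*100
    tw=0 if yaw is None else -((yaw-s["tool_rot"][2]+np.pi)%(2*np.pi)-np.pi)
    print("t %.2f"%s["time"],"tcp",s["eef_pos"].round(4),"rot",s["tool_rot"].round(3),"travel",d.round(2),"twist",round(tw,3))
E
python3 -c "
from h import *
go([.5,-.156,.13],-.126)"
```

```text
t 0.15 tcp [ 0.1983 -0.4855  0.2306] rot [-3.14   0.     0.388] travel [ 40.39 -19.08  10.09] twist 0.514
```

Call:
drive_tool:
  commands:
    - {"grip": 6, "travel": [4, -2, 0], "twist": 0}
    - {"grip": 6, "travel": [8, -3.8, 0.5], "twist": 0.1}
    - {"grip": 6, "travel": [12, -5.7, 1], "twist": 0.2}
    - {"grip": 6, "travel": [16, -7.6, 2], "twist": 0.3}
    - {"grip": 6, "travel": [20, -9.5, 3], "twist": 0.4}
    - {"grip": 6, "travel": [24, -11.4, 4.5], "twist": 0.5}
    - {"grip": 6, "travel": [28, -13.3, 6], "twist": 0.514}
    - {"grip": 6, "travel": [32, -15.2, 7.5], "twist": 0.514}
    - {"grip": 6, "travel": [35, -16.6, 9], "twist": 0.514}
    - {"grip": 6, "travel": [38, -18, 10], "twist": 0.514}
    - {"grip": 6, "travel": [40.4, -19.1, 10.1], "twist": 0.514}
    - {"grip": 6, "travel": [40.4, -19.1, 10.1], "twist": 0.514}

```text
time: 1.15
eef_pos: [0.5038, -0.1516, 0.1286]
tool_rot: [-3.139, -0.0, -0.12]
force: [0.4, -0.3, 0.1]
grip_width: 0.0605
```

```bash
cat >> h.py <<'E'
def snap(name,fn,scale=1.5):
    info=ctrl.camera_info(name); im=ctrl.camera(name)[...,::-1].copy()
    cv2.imwrite(f"pics/{fn}.png",im); np.save(f"pics/{fn}.npy",info,allow_pickle=True)
    cv2.imwrite(f"pics/{fn}_b.png",cv2.resize(im,None,fx=scale,fy=scale,interpolation=cv2.INTER_CUBIC))
    return info,im
E
python3 -c "
from h import *
go([.5,-.156,.1],-.126)
i,im=snap('wrist','w1')
print(i['xyz'],i['attitude'],proj(i,[.5,-.156,.038],True))"
```

```text
t 1.15 tcp [ 0.5038 -0.1516  0.1286] rot [-3.139 -0.    -0.12 ] travel [-0.32  0.49  2.85] twist 0.006
[ 0.57178789 -0.1604966   0.27126395] [ 2.86649607e+00  1.71470291e-03 -1.68933984e+00] [258.41355482 199.87918956]
```

View pics/w1_b.png

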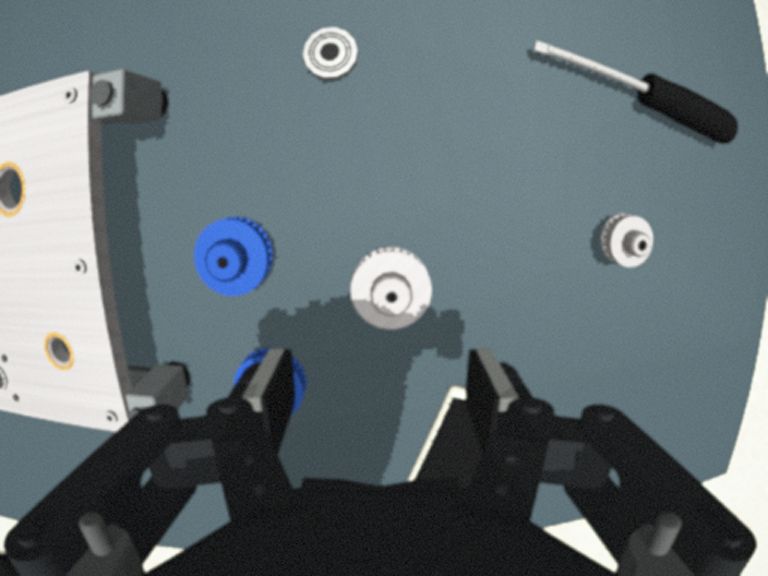

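The wrist view shows the large pulley's bore at about (391,297)/1.5 px and the blue look-alikes to its left. I'll project it at z=0.038.

```bash
python3 -c "
from h import *
i=np.load('pics/w1.npy',allow_pickle=True).item(); im=cv2.imread('pics/w1.png')
m=(im.max(2)<90).astype(np.uint8)[190:206,252:270]
M=cv2.moments(m,True);c=(252+M['m10']/M['m00'],190+M['m01']/M['m00']);print(c,M['m00'],onz(i,c,.038,True))
m=(im.max(2)<90).astype(np.uint8)[157:169,422:432]
M=cv2.moments(m,True);c=(422+M['m10']/M['m00'],157+M['m01']/M['m00']);print('small',c,M['m00'],onz(i,c,.038,True))
t=[.5005,-.1570,.027]
go(t,-.126)"
```

```text
(260.6666666666667, 197.875) 24.0 [ 0.50148914 -0.15802795  0.038     ]
small (427.8125, 163.1875) 16.0 [ 0.51547218 -0.31145999  0.038     ]
t 1.20 tcp [ 0.5023 -0.1533  0.129 ] rot [-3.14e+00  1.00e-03 -1.20e-01] travel [-0.12  0.4  10.2 ] twist 0.006
```

Call:
drive_tool:
  commands:
    - {"grip": 5, "travel": [0.03, 0.1, 3], "twist": 0}
    - {"grip": 5, "travel": [0.03, 0.1, 6], "twist": 0}
    - {"grip": 5, "travel": [0.03, 0.1, 8], "twist": 0}
    - {"grip": 5, "travel": [0.03, 0.1, 8], "twist": 0}
    - {"grip": 5, "travel": [0.03, 0.1, 8], "twist": 0}

```text
time: 1.62
eef_pos: [0.4987, -0.1578, 0.0498]
tool_rot: [-3.141, 0.003, -0.127]
force: [0.2, 0.2, -0.0]
grip_width: 0.0503
```

```bash
python3 -c "
from h import *
go([.501,-.1575,.028],-.126)
i,im=snap('wrist','w2')
go([.501,-.1575,.028],-.126)
print(proj(i,[.501,-.1575,.038],True)*1.5)"
```

```text
t 1.62 tcp [ 0.4987 -0.1578  0.0498] rot [-3.141e+00  3.000e-03 -1.270e-01] travel [ 0.24 -0.06  2.17] twist -0.001
t 1.67 tcp [ 0.5002 -0.1582  0.051 ] rot [ 3.141  0.    -0.127] travel [ 0.07 -0.08  2.3 ] twist -0.001
[376.27669893 347.51212164]
```

View pics/w2_b.png

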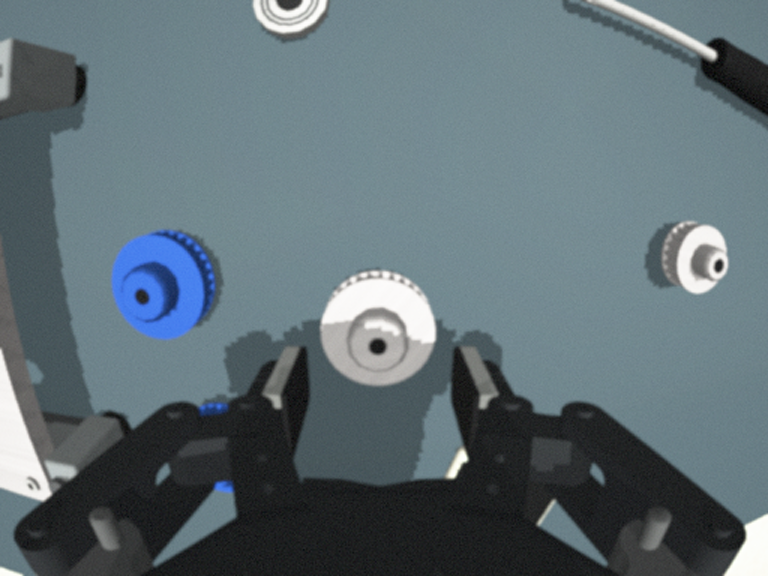

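The bore projection is within 1 px of where I see it, so the position is confirmed. Next: descend and grip the upper journal.

Call:
drive_tool:
  commands:
    - {"grip": 5, "travel": [0.05, -0.05, 1.2], "twist": 0}
    - {"grip": 5, "travel": [0.05, -0.05, 2.25], "twist": 0}
    - {"grip": 5, "travel": [0.05, -0.05, 2.25], "twist": 0}
    - {"grip": 2, "travel": [0.05, -0.05, 2.25], "twist": 0}
    - {"grip": 1.8, "travel": [0.05, -0.05, 2.25], "twist": 0}
    - {"grip": 1.8, "travel": [0.05, -0.05, 2.25], "twist": 0}
    - {"grip": 1.8, "travel": [0.05, -0.05, 2.25], "twist": 0}
    - {"grip": 1.8, "travel": [0.05, -0.05, 2.25], "twist": 0}
    - {"grip": 1.8, "travel": [0.05, -0.05, 2.25], "twist": 0}
  grip_force: 40

```text
time: 2.42
eef_pos: [0.5022, -0.1575, 0.0295]
tool_rot: [3.141, -0.003, -0.126]
force: [-1.1, -0.4, 6.3]
grip_width: 0.0213
```

```bash
python3 -c "
from h import *
i,im=snap('wrist','w3')
go([.6028,.068,.15],-.126); print(ctrl.read_state()['grip_width'])"
```

```text
t 2.47 tcp [ 0.5023 -0.1575  0.0295] rot [ 3.141e+00 -3.000e-03 -1.260e-01] travel [  7.17 -23.63 -12.05] twist -0.0
0.021403246763827304
```

View pics/w3_b.png

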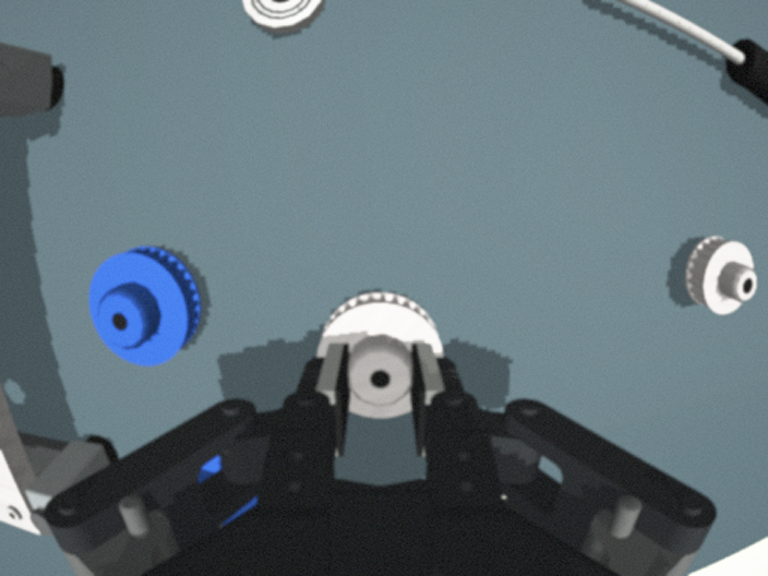

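Call:
drive_tool:
  commands:
    - {"grip": 1.8, "travel": [0, 0, -0.1], "twist": 0}
    - {"grip": 1.8, "travel": [0, 0, -0.5], "twist": 0}
    - {"grip": 1.8, "travel": [0, 0, -2], "twist": 0}
    - {"grip": 1.8, "travel": [0, 0, -4], "twist": 0}
    - {"grip": 1.8, "travel": [0, 0, -4], "twist": 0}
  grip_force: 50

```text
time: 2.88
eef_pos: [0.5033, -0.1577, 0.071]
tool_rot: [3.141, -0.005, -0.126]
force: [1.7, -0.6, -0.8]
grip_width: 0.021
```

```bash
python3 -c "
from h import *
i,im=snap('wrist','w4')
go([.6028,.068,.15],-.126); print(ctrl.read_state()['grip_width'])"
```

```text
t 2.93 tcp [ 0.5029 -0.1576  0.0697] rot [ 3.141 -0.004 -0.126] travel [  7.11 -23.63  -8.02] twist -0.0
0.02027150940519623
```

View pics/w4_b.png

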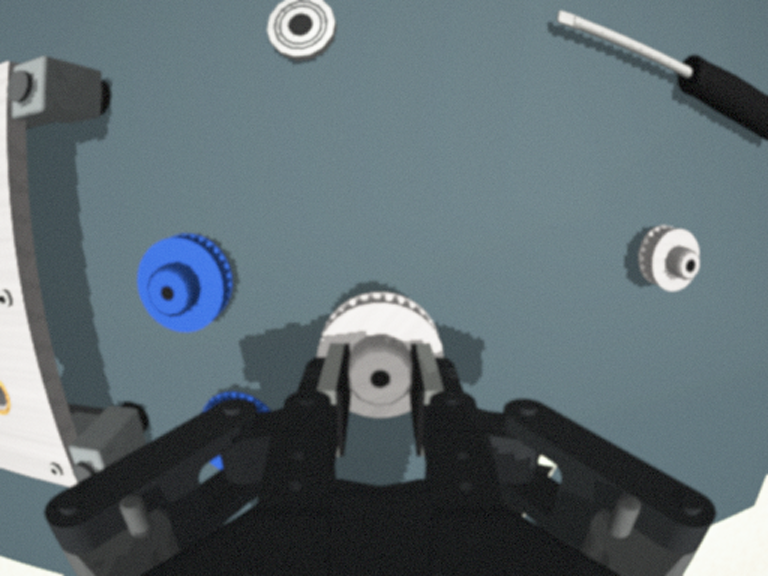

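Lifted and held. I'll carry it to a viewing position near the large bush.

```bash
python3 -c "
from h import *
go([.558,.074,.125],-.126)"
```

```text
t 2.93 tcp [ 0.5029 -0.1576  0.0697] rot [ 3.141 -0.004 -0.126] travel [  2.58 -23.66  -5.54] twist -0.0
```

Call:
drive_tool:
  commands:
    - {"grip": 1.8, "travel": [0, 0, -3], "twist": 0}
    - {"grip": 1.8, "travel": [0.3, -2, -5.5], "twist": 0}
    - {"grip": 1.8, "travel": [0.7, -5, -5.5], "twist": 0}
    - {"grip": 1.8, "travel": [1, -9, -5.5], "twist": 0}
    - {"grip": 1.8, "travel": [1.5, -13, -5.5], "twist": 0}
    - {"grip": 1.8, "travel": [2, -17, -5.5], "twist": 0}
    - {"grip": 1.8, "travel": [2.5, -20, -5.5], "twist": 0}
    - {"grip": 1.8, "travel": [2.58, -22, -5.5], "twist": 0}
    - {"grip": 1.8, "travel": [2.58, -23.6, -5.5], "twist": 0}
    - {"grip": 1.8, "travel": [2.58, -23.6, -5.5], "twist": 0}
    - {"grip": 1.8, "travel": [2.58, -23.6, -5.5], "twist": 0}
    - {"grip": 1.8, "travel": [2.58, -23.6, -5.5], "twist": 0}
  grip_force: 40

```text
time: 3.93
eef_pos: [0.5494, -0.0242, 0.1227]
tool_rot: [-3.107, 0.002, -0.063]
force: [-0.0, 0.9, -1.1]
grip_width: 0.0208
```

```bash
python3 -c "
from h import *
s=ctrl.read_state();print(s['eef_pos'],s['tool_rot'])
i,im=snap('wrist','w5')
s=ctrl.read_state();print(s['eef_pos'],s['tool_rot'],i['xyz'],i['attitude'])
print(proj(i,[.6028,.068,.06],True)*1.5,s['qd'].round(3))"
```

```text
[ 0.54935776 -0.0241896   0.12265827] [-3.10662273e+00  1.56167572e-03 -6.33894943e-02]
[ 0.549492   -0.02405534  0.12277666] [-3.10647805e+00  1.22428901e-03 -6.31794664e-02] [ 0.61779203 -0.0338152   0.26520064] [ 2.86451156  0.03372354 -1.63319943]
[191.09497427 215.84505547] [ 0.001 -0.005 -0.003 -0.001 -0.003 -0.   ]
```

View pics/w5_b.png

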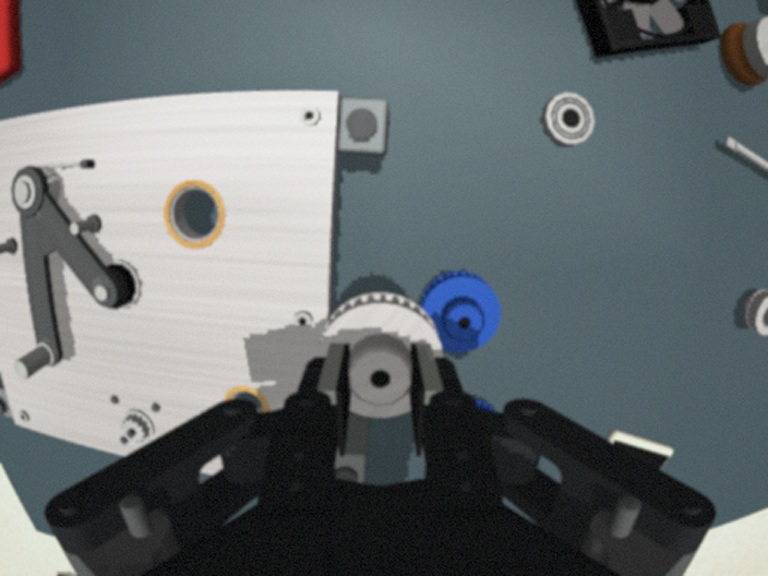

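The arm stopped short, with a small tilt and yaw error. I'll check the joints.

```bash
python3 -c "
from h import *
s=ctrl.read_state()
for k in ('time','joint_pos','qd','tau','force','wrist_torque'): print(k,np.round(s[k],3))
i,im=snap('scene','s5')"
```

```text
time 3.983
joint_pos [-0.064  0.371 -0.273  0.929  0.035  3.141]
qd [ 0.001 -0.005 -0.003 -0.001 -0.003 -0.   ]
tau [-8.0000e-03 -4.4838e+01  2.3290e+01  6.8000e-02  1.3300e-01 -0.0000e+00]
force [-0.138 -0.023 -0.43 ]
wrist_torque [-0.033 -0.008  0.021]
```

View pics/s5_b.png

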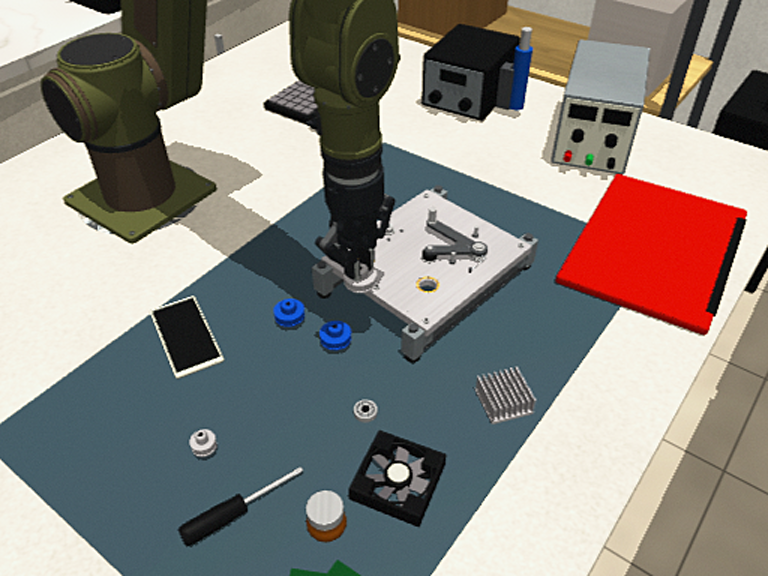

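Joint 6 is at its limit (3.141). It follows π + j1 - yaw, so I need a larger yaw, about 0.55. Turning now.

Call:
drive_tool:
  commands:
    - {"grip": 1.8, "travel": [0, 0, 0], "twist": -0.12}
    - {"grip": 1.8, "travel": [0, 0, 0], "twist": -0.24}
    - {"grip": 1.8, "travel": [0, 0, 0], "twist": -0.36}
    - {"grip": 1.8, "travel": [0, 0, 0], "twist": -0.48}
    - {"grip": 1.8, "travel": [0, 0, 0], "twist": -0.6}
    - {"grip": 1.8, "travel": [0, 0, 0], "twist": -0.68}
    - {"grip": 1.8, "travel": [0, 0, 0], "twist": -0.68}
    - {"grip": 1.8, "travel": [0, 0, 0], "twist": -0.68}

```text
time: 4.7
eef_pos: [0.5494, -0.0236, 0.1229]
tool_rot: [-3.114, -0.021, 0.615]
force: [0.1, -0.1, -1.4]
grip_width: 0.0211
```

```bash
python3 -c "
from h import *
s=ctrl.read_state()
for k in ('time','joint_pos','eef_pos','tool_rot'): print(k,np.round(s[k],4))
go([.6028-.045*.86,.068-.045*.5,.125],.52)"
```

```text
time 4.7
joint_pos [-0.0635  0.3702 -0.2731  0.9286  0.0352  2.4627]
eef_pos [ 0.5494 -0.0236  0.1229]
tool_rot [-3.1135 -0.0212  0.6151]
t 4.70 tcp [ 0.5494 -0.0236  0.1229] rot [-3.114 -0.021  0.615] travel [ 5.19 -4.8   0.03] twist 0.095
```

The commanded pose kept a tilt of about 2° from that limit. The bush clearance (1.4 mm over 12 mm) allows it, so I'll go on to the viewing spot at yaw 0.52.

Call:
drive_tool:
  commands:
    - {"grip": 1.8, "travel": [2, -2, 0], "twist": 0.05}
    - {"grip": 1.8, "travel": [4, -4, 0], "twist": 0.095}
    - {"grip": 1.8, "travel": [5.2, -4.8, 0], "twist": 0.095}
    - {"grip": 1.8, "travel": [5.2, -4.8, 0], "twist": 0.095}
    - {"grip": 1.8, "travel": [5.2, -4.8, 0], "twist": 0.095}
    - {"grip": 1.8, "travel": [5.2, -4.8, 0], "twist": 0.095}

```text
time: 5.2
eef_pos: [0.5638, 0.0452, 0.1251]
tool_rot: [-3.112, -0.018, 0.522]
force: [-0.1, 0.2, -1.2]
grip_width: 0.0208
```

```bash
cat > hole.py <<'E'
from h import *
def toolpt(px,i,s,zt):   # ray in tool frame hit tool plane z=zt
    Rt=R(s["tool_rot"]); d=Rt.T@ray(i,px,True); c=Rt.T@(i["xyz"]-s["eef_pos"]); return c+d*(zt-c[2])/d[2]
def brass(im,guess,rad=45):
    hs=cv2.cvtColor(im,cv2.COLOR_BGR2HSV); m=((hs[...,1]>70)&(hs[...,0]>10)&(hs[...,0]<35)&(hs[...,2]>100)).astype(np.uint8)
    mm=np.zeros_like(m); cv2.circle(mm,tuple(int(v) for v in guess),rad,1,-1); m&=mm
    ys,xs=np.nonzero(m); return np.stack([xs,ys],1).astype(np.float32)
E
python3 -c "
from hole import *
s=ctrl.read_state();print(s['eef_pos'],s['tool_rot'],s['qd'].round(3))
i,im=snap('wrist','w6')
s=ctrl.read_state();print(s['time'],s['eef_pos'],s['tool_rot'],s['joint_pos'].round(3))
g=proj(i,[.6028,.068,.06],True);print(g,g*1.5)
p=brass(im,g);print(len(p)); 
(cx,cy),ax,an=cv2.fitEllipse(p);print(cx,cy,ax)
pts=np.array([onz(i,q,.06,True)[:2] for q in p]); 
A=np.c_[2*pts,np.ones(len(pts))];x=np.linalg.lstsq(A,(pts**2).sum(1),rcond=None)[0];print('circle',x[:2],np.sqrt(x[2]+x[0]**2+x[1]**2))
"
```

```text
[0.56381003 0.04524961 0.12510909] [-3.11200377 -0.01755615  0.52242164] [-0.012 -0.001 -0.005 -0.     0.004  0.001]
5.25 [0.56372022 0.04496698 0.1251131 ] [-3.11183968 -0.01755539  0.52179583] [ 0.06   0.39  -0.234  0.944  0.034  2.68 ]
[254.93906859 145.55956914] [382.40860289 218.33935372]
630
256.9477844238281 144.97653198242188 (44.638450622558594, 44.985591888427734)
circle [0.60375929 0.06694491] 0.01575005882253794
```

View pics/w6_b.png

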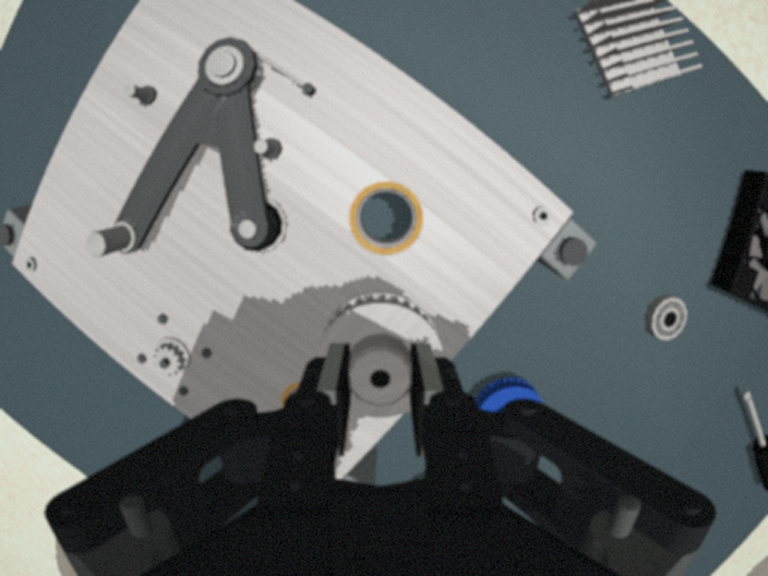

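```bash
python3 -c "
from hole import *
s=ctrl.read_state(); i=ctrl.camera_info('wrist'); im=cv2.imread('pics/w6.png')
m=(im.max(2)<45).astype(np.uint8)[245:259,246:261]
M=cv2.moments(m,True);c=(246+M['m10']/M['m00'],245+M['m01']/M['m00']);print(c,M['m00'])
b=toolpt(c,i,s,-.0085);print('bore top in tool',b)
low=s['eef_pos']+R(s['tool_rot'])@[b[0],b[1],.0295];print('low end',low)
# disp so low end at hole, 2mm above
for z in (.064,.048):
    print(z,R(s['tool_rot']).T@(np.array([.6038,.0669,z])-low)*100)
c=np.array([.5601,.1288]);
"
```

```text
(253.0681818181818, 252.13636363636363) 88.0
bore top in tool [-0.00055353  0.00032453 -0.0085    ]
low end [0.56341358 0.0454288  0.09561133]
0.064 [4.51521124 0.24796355 3.23494979]
0.048 [4.48712406 0.29555395 4.83399521]
```

Call:
drive_tool:
  commands:
    - {"grip": 1.8, "travel": [2, 0.1, 0], "twist": 0}
    - {"grip": 1.8, "travel": [4.5, 0.25, 1], "twist": 0}
    - {"grip": 1.8, "travel": [4.5, 0.25, 2], "twist": 0}
    - {"grip": 1.8, "travel": [4.5, 0.25, 2.8], "twist": 0}
    - {"grip": 1.8, "travel": [4.5, 0.25, 2.8], "twist": 0}
    - {"grip": 1.8, "travel": [4.5, 0.25, 2.8], "twist": 0}

```text
time: 5.75
eef_pos: [0.6025, 0.0662, 0.0971]
tool_rot: [-3.11, -0.015, 0.522]
force: [-0.3, -0.1, -1.1]
grip_width: 0.0207
```

```bash
python3 -c "
from hole import *
s=ctrl.read_state()
low=s['eef_pos']+R(s['tool_rot'])@[-.00055,.0003,.0295];print('low end',low,s['qd'].round(3))
for z in (.058,.048):
    print(z,R(s['tool_rot']).T@(np.array([.6038,.0669,z])-low)*100)
i,im=snap('wrist','w7')
"
```

```text
low end [0.60206156 0.06663927 0.06757789] [ 0.    -0.017  0.019  0.002  0.002  0.   ]
0.058 [0.14910808 0.09394531 0.95770705]
0.048 [0.13388037 0.12513082 1.95710465]
```

View pics/w7_b.png

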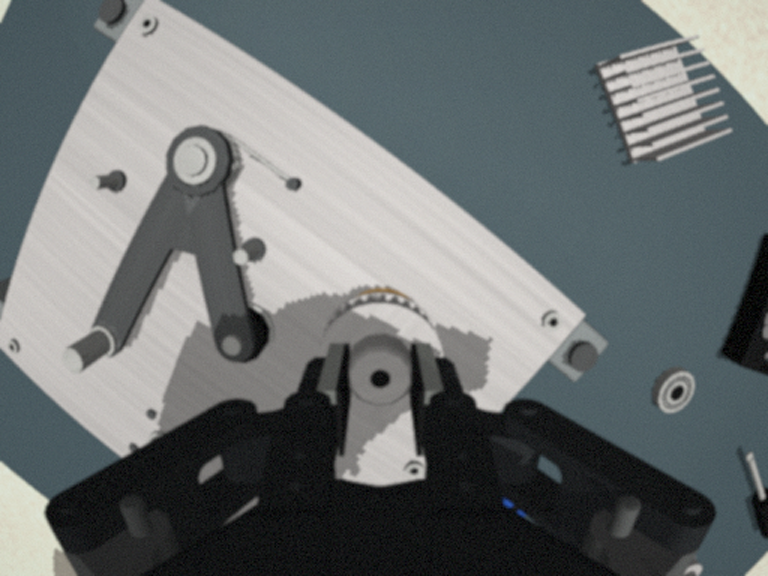

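Call:
drive_tool:
  commands:
    - {"grip": 1.8, "travel": [0.1, 0.07, 0.3], "twist": 0}
    - {"grip": 1.8, "travel": [0.1, 0.07, 0.6], "twist": 0}
    - {"grip": 1.8, "travel": [0.1, 0.07, 0.8], "twist": 0}
    - {"grip": 1.8, "travel": [0.1, 0.07, 1.0], "twist": 0}
    - {"grip": 1.8, "travel": [0.1, 0.07, 1.0], "twist": 0}

```text
time: 6.22
eef_pos: [0.6052, 0.0673, 0.0877]
tool_rot: [-3.111, -0.018, 0.523]
force: [0.3, 0.1, -1.9]
grip_width: 0.0205
```

```bash
cat > lo.py <<'E'
from hole import *
import sys
bx,by,hx,hy=map(float,sys.argv[1:5])
s=ctrl.read_state()
low=s['eef_pos']+R(s['tool_rot'])@[bx,by,.0295];print('t',s['time'],'low end',low,'F',s['force'].round(1),'T',s['wrist_torque'].round(2),s['qd'].round(3))
for z in (.058,.048):
    print(z,R(s['tool_rot']).T@(np.array([hx,hy,z])-low)*100)
E
python3 lo.py -.00055 .0003 .6038 .0669
```

```text
t 6.2167 low end [0.60491358 0.06782237 0.05819264] F [ 0.3  0.1 -1.9] T [ 0.   -0.03  0.  ] [ 0.001 -0.002  0.007  0.008  0.001 -0.   ]
0.058 [-0.14285769  0.02482269  0.01596355]
0.048 [-0.16077901  0.05502822  1.01534659]
```

Call:
drive_tool:
  commands:
    - {"grip": 1.8, "travel": [-0.08, 0.02, 0.2], "twist": 0}
    - {"grip": 1.8, "travel": [-0.1, 0.03, 0.4], "twist": 0}
    - {"grip": 1.8, "travel": [-0.1, 0.03, 0.5], "twist": 0}
    - {"grip": 1.8, "travel": [-0.1, 0.03, 0.5], "twist": 0}

```text
time: 6.55
eef_pos: [0.6046, 0.0667, 0.0827]
tool_rot: [-3.111, -0.018, 0.523]
force: [0.0, -0.2, -0.6]
grip_width: 0.0208
```

```bash
python3 lo.py -.00055 .0003 .6038 .0669
```

```text
t 6.55 low end [0.60433215 0.06723578 0.05319239] F [ 0.  -0.2 -0.6] T [ 0.02 -0.02 -0.04] [ 0.    -0.003  0.006  0.006 -0.    -0.001]
0.058 [-0.05420371 -0.01200722 -0.48167258]
0.048 [-0.07221245  0.01816072  0.51771002]
```

Lower end is 7 mm below the mouth with no force, so it's in the bush. I'll take it down to the plate.

Call:
drive_tool:
  commands:
    - {"grip": 1.8, "travel": [-0.05, 0.02, 0.2], "twist": 0}
    - {"grip": 1.8, "travel": [-0.06, 0.02, 0.4], "twist": 0}
    - {"grip": 1.8, "travel": [-0.06, 0.02, 0.55], "twist": 0}
    - {"grip": 1.8, "travel": [-0.06, 0.02, 0.6], "twist": 0}
    - {"grip": 1.8, "travel": [-0.06, 0.02, 0.6], "twist": 0}

```text
time: 6.97
eef_pos: [0.6048, 0.0667, 0.0781]
tool_rot: [-3.112, -0.02, 0.523]
force: [-1.4, 1.1, 5.3]
grip_width: 0.0207
```

```bash
python3 lo.py -.00055 .0003 .6038 .0669
```

```text
t 6.9667 low end [0.60458411 0.06724435 0.04859287] F [-1.4  1.1  5.3] T [-0.01  0.32  0.01] [-0.    -0.001 -0.001  0.001 -0.001  0.001]
0.058 [-0.06651389 -0.03728372 -0.94152033]
0.048 [-0.08628687 -0.00760119  0.05784345]
```

Contact at the expected seating height (5 N). Release, lift and check.

Call:
drive_tool:
  commands:
    - {"grip": 3.8, "travel": [-0.06, 0.02, 0], "twist": 0}
    - {"grip": 3.8, "travel": [-0.06, 0.02, 0], "twist": 0}
    - {"grip": 3.8, "travel": [-0.06, 0.02, 0], "twist": 0}
    - {"grip": 3.8, "travel": [0, 0, -2], "twist": 0}
    - {"grip": 4.5, "travel": [0, 0, -5], "twist": 0}
    - {"grip": 4.5, "travel": [-2, 0, -7], "twist": 0}
    - {"grip": 4.5, "travel": [-5, 0, -9], "twist": 0}
    - {"grip": 4.5, "travel": [-5, 0, -9], "twist": 0}
    - {"grip": 4.5, "travel": [-5, 0, -9], "twist": 0}

```text
time: 7.72
eef_pos: [0.5611, 0.0379, 0.1673]
tool_rot: [-3.113, -0.021, 0.522]
force: [-0.0, 0.7, -1.1]
grip_width: 0.0447
```

```bash
python3 -c "
from h import *
i,im=snap('wrist','w8');i,im=snap('scene','s8')
go([.515,-.31,.12],.4)
im=cv2.imread('pics/s8.png');cv2.imwrite('pics/s8c.png',cv2.resize(im[110:250,200:360],None,fx=4,fy=4,interpolation=cv2.INTER_CUBIC))"
```

```text
t 7.82 tcp [0.5614 0.0385 0.1656] rot [-3.112 -0.019  0.523] travel [-21.5   28.     3.32] twist 0.123
```

View pics/w8_b.png

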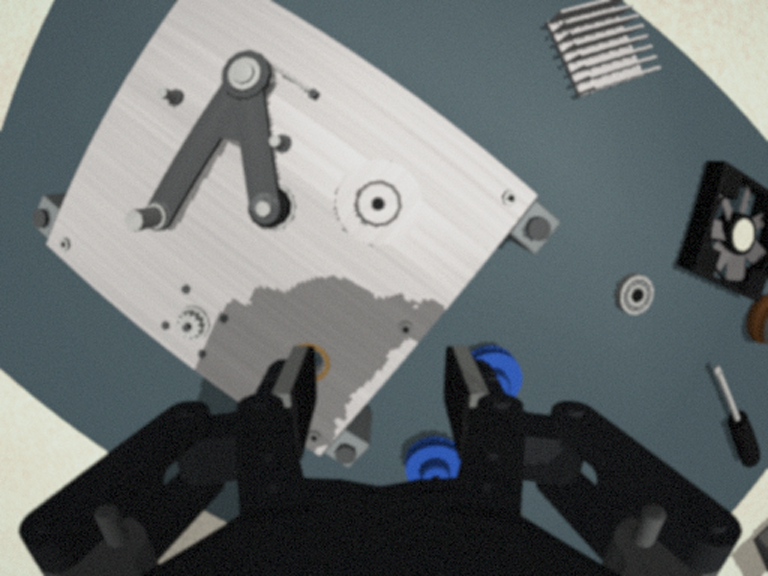

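View pics/s8c.png

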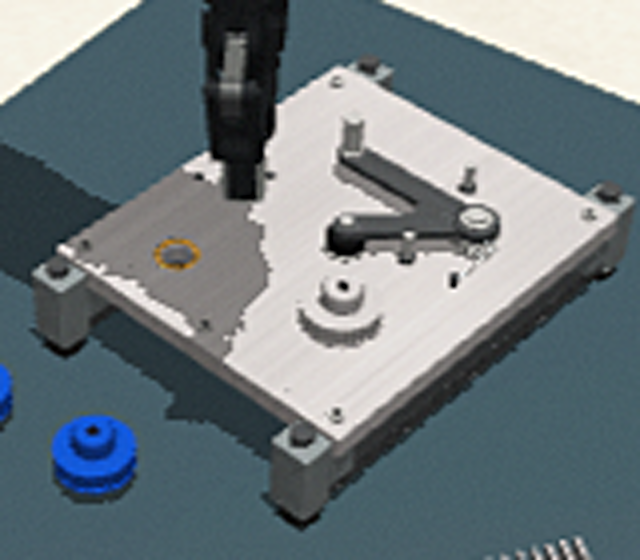

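The large pulley sits flat on the plate (flange down, upright). Next: the small pulley.

Call:
drive_tool:
  commands:
    - {"grip": 4.5, "travel": [-2, 2.6, 0], "twist": 0}
    - {"grip": 4.5, "travel": [-4.5, 6, 0], "twist": 0}
    - {"grip": 4.5, "travel": [-7, 9, 0], "twist": 0}
    - {"grip": 4.5, "travel": [-9.5, 12.3, 0.5], "twist": 0}
    - {"grip": 4.5, "travel": [-12, 15.6, 1], "twist": 0}
    - {"grip": 4.5, "travel": [-14.5, 18.8, 2], "twist": 0}
    - {"grip": 4.5, "travel": [-17, 22, 3], "twist": 0}
    - {"grip": 4.5, "travel": [-19.5, 25.3, 4], "twist": 0}
    - {"grip": 4.5, "travel": [-21.5, 28, 5.3], "twist": 0}
    - {"grip": 4.5, "travel": [-21.5, 28, 5.3], "twist": 0}
    - {"grip": 4.5, "travel": [-21.5, 28, 5.3], "twist": 0}
    - {"grip": 4.5, "travel": [-21.5, 28, 5.3], "twist": 0}

```text
time: 8.82
eef_pos: [0.5146, -0.3089, 0.0993]
tool_rot: [-3.109, -0.018, 0.523]
force: [0.4, 0.5, -0.1]
grip_width: 0.045
```

```bash
python3 -c "
from h import *
s=ctrl.read_state();print(s['qd'].round(3))
i,im=snap('wrist','w9')
print(proj(i,[.5155,-.311,.038],True)*1.5)
go([.5155,-.311,.05],.52)"
```

```text
[ 0.026 -0.025 -0.001  0.003 -0.002 -0.003]
[387.62561202 313.53984695]
t 8.87 tcp [ 0.515  -0.3084  0.1   ] rot [-3.11  -0.018  0.524] travel [-0.18  0.41  4.99] twist 0.004
```

View pics/w9_b.png

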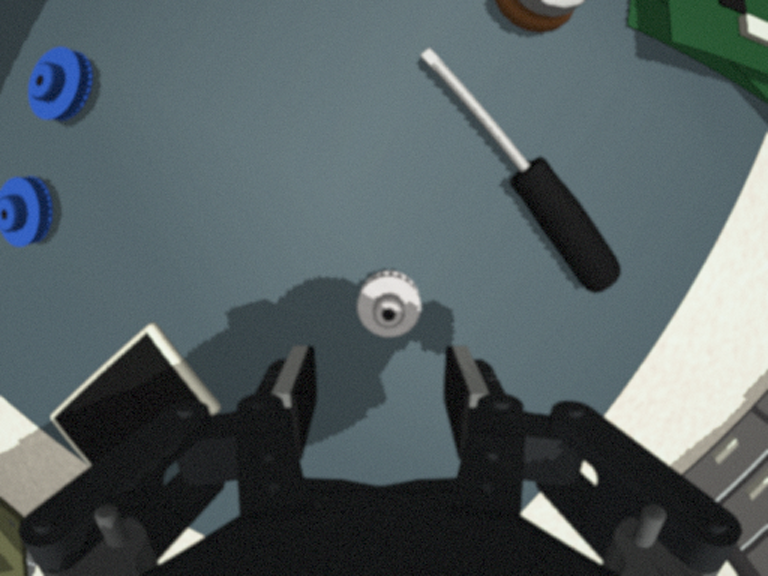

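The bore is seen at (388,313.5) against a projection of (387.6,313.5), so the position is confirmed.

Call:
drive_tool:
  commands:
    - {"grip": 4, "travel": [-0.15, 0.3, 2], "twist": 0}
    - {"grip": 4, "travel": [-0.2, 0.38, 4], "twist": 0}
    - {"grip": 4, "travel": [-0.2, 0.38, 5], "twist": 0}
    - {"grip": 4, "travel": [-0.2, 0.38, 5], "twist": 0}
    - {"grip": 4, "travel": [-0.2, 0.38, 5], "twist": 0}

```text
time: 9.28
eef_pos: [0.515, -0.3107, 0.0506]
tool_rot: [-3.11, -0.018, 0.524]
force: [0.6, -0.4, -0.3]
grip_width: 0.0401
```

```bash
python3 -c "
from h import *
s=ctrl.read_state();print(s['qd'].round(3))
i,im=snap('wrist','w10')
print(proj(i,[.5155,-.311,.038],True)*1.5)
go([.5155,-.311,.0285],.52)"
```

```text
[-0.006 -0.018  0.03   0.001 -0.002 -0.001]
[381.10527696 351.37151484]
t 9.33 tcp [ 0.5156 -0.3114  0.0513] rot [-3.112 -0.019  0.524] travel [-0.03  0.03  2.28] twist 0.004
```

View pics/w10_b.png

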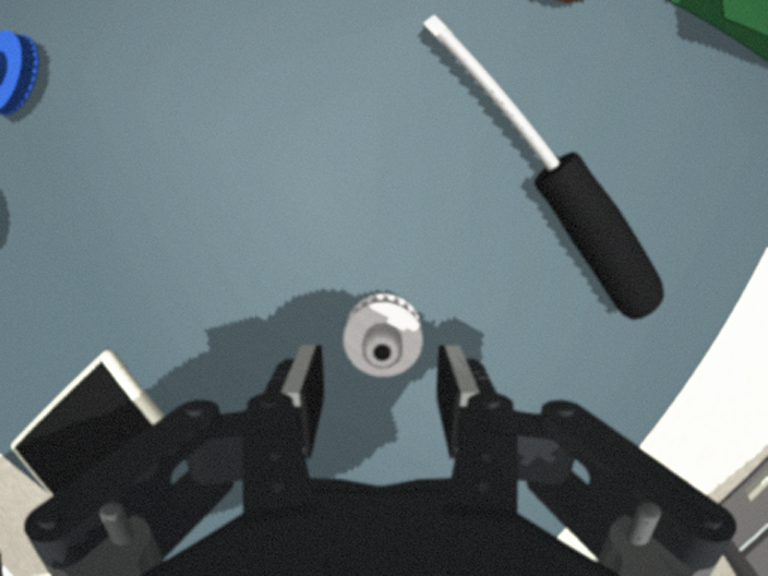

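Call:
drive_tool:
  commands:
    - {"grip": 4, "travel": [-0.03, 0.03, 1.2], "twist": 0}
    - {"grip": 4, "travel": [-0.03, 0.03, 2.25], "twist": 0}
    - {"grip": 4, "travel": [-0.03, 0.03, 2.25], "twist": 0}
    - {"grip": 4, "travel": [-0.03, 0.03, 2.25], "twist": 0}
    - {"grip": 1, "travel": [-0.03, 0.03, 2.25], "twist": 0}
    - {"grip": 1, "travel": [-0.03, 0.03, 2.25], "twist": 0}
    - {"grip": 1, "travel": [-0.03, 0.03, 2.25], "twist": 0}
    - {"grip": 1, "travel": [-0.03, 0.03, 2.25], "twist": 0}
    - {"grip": 1, "travel": [-0.03, 0.03, 2.25], "twist": 0}
    - {"grip": 1, "travel": [-0.03, 0.03, 2.25], "twist": 0}
  grip_force: 40

```text
time: 10.17
eef_pos: [0.5154, -0.312, 0.0288]
tool_rot: [-3.113, -0.019, 0.523]
force: [-0.5, 0.3, 4.2]
grip_width: 0.0134
```

Call:
drive_tool:
  commands:
    - {"grip": 1, "travel": [0, 0, -0.2], "twist": 0}
    - {"grip": 1, "travel": [0, 0, -1], "twist": 0}
    - {"grip": 1, "travel": [0, 0, -4], "twist": 0}
    - {"grip": 1, "travel": [0, 0, -8], "twist": 0}
    - {"grip": 1, "travel": [0, 0, -10], "twist": 0}
    - {"grip": 1, "travel": [0, 0, -10], "twist": 0}

```text
time: 10.67
eef_pos: [0.5178, -0.3173, 0.1339]
tool_rot: [-3.12, -0.023, 0.523]
force: [-0.3, 0.1, -1.3]
grip_width: 0.0132
```

```bash
python3 -c "
from h import *
i,im=snap('wrist','w11')
go([.4955-.045*.86,.0565-.045*.5,.128],.52)"
```

```text
t 10.72 tcp [ 0.5166 -0.3165  0.1313] rot [-3.117 -0.021  0.523] travel [ 12.3  -33.33   1.41] twist 0.003
```

View pics/w11_b.png

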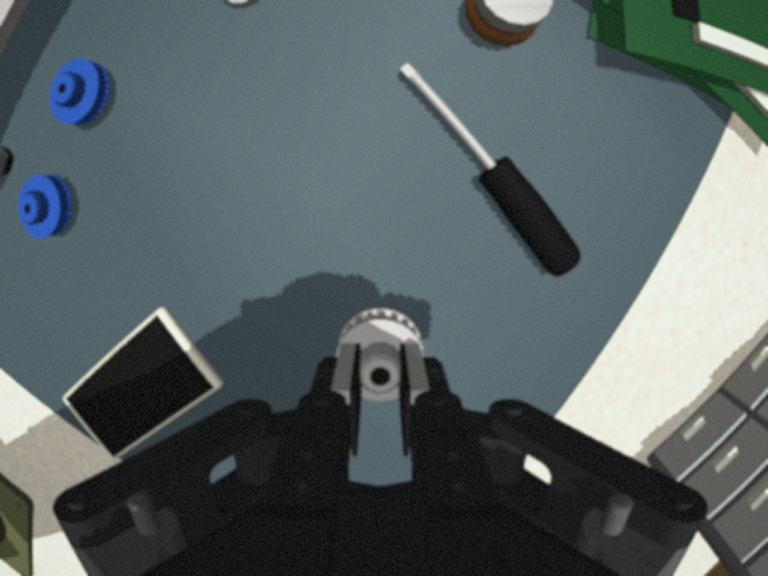

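Small pulley held. Carrying it to the viewing spot.

Call:
drive_tool:
  commands:
    - {"grip": 1, "travel": [1, -2.8, 0], "twist": 0}
    - {"grip": 1, "travel": [2.4, -6.5, 0], "twist": 0}
    - {"grip": 1, "travel": [3.7, -10, 0], "twist": 0}
    - {"grip": 1, "travel": [5, -13.5, 0], "twist": 0}
    - {"grip": 1, "travel": [6.3, -17, 0], "twist": 0}
    - {"grip": 1, "travel": [7.6, -20.5, 0], "twist": 0}
    - {"grip": 1, "travel": [8.9, -24, 0.2], "twist": 0}
    - {"grip": 1, "travel": [10.1, -27.5, 0.4], "twist": 0}
    - {"grip": 1, "travel": [11.4, -31, 0.5], "twist": 0}
    - {"grip": 1, "travel": [12.3, -33.3, 0.6], "twist": 0}
    - {"grip": 1, "travel": [12.3, -33.3, 0.6], "twist": 0}
    - {"grip": 1, "travel": [12.3, -33.3, 0.6], "twist": 0}

```text
time: 11.72
eef_pos: [0.4535, 0.0357, 0.1332]
tool_rot: [-3.111, -0.016, 0.526]
force: [-0.0, -0.4, -0.8]
grip_width: 0.0131
```

Call:
drive_tool:
  commands:
    - {"grip": 1, "travel": [0, 0, 0], "twist": 0}
    - {"grip": 1, "travel": [0, 0, 0], "twist": 0}
    - {"grip": 1, "travel": [0, 0, 0], "twist": 0}

```text
time: 11.97
eef_pos: [0.455, 0.0337, 0.134]
tool_rot: [-3.112, -0.018, 0.521]
force: [0.5, 0.7, 0.1]
grip_width: 0.0132
```

```bash
python3 -c "
from hole import *
i,im=snap('wrist','w12')
s=ctrl.read_state();print(s['time'],s['eef_pos'],s['tool_rot'],s['qd'].round(3),s['joint_pos'].round(3))
g=proj(i,[.4955,.0560,.06],True);print(g,g*1.5)
p=brass(im,g,32);print(len(p)); 
(cx,cy),ax,an=cv2.fitEllipse(p);print(cx,cy,ax)
pts=np.array([onz(i,q,.06,True)[:2] for q in p]); 
A=np.c_[2*pts,np.ones(len(pts))];x=np.linalg.lstsq(A,(pts**2).sum(1),rcond=None)[0];print('circle',x[:2],np.sqrt(x[2]+x[0]**2+x[1]**2))
m=np.zeros(im.shape[:2],np.uint8);m[245:259,246:261]=(im.max(2)<45)[245:259,246:261]
M=cv2.moments(m,True);c=(M['m10']/M['m00'],M['m01']/M['m00']);print(c,M['m00'])
b=toolpt(c,i,s,-.0092);print('bore',b)
low=s['eef_pos']+R(s['tool_rot'])@[b[0],b[1],.0288];print(low)
for z in (.066,.058,.048): print(z,R(s['tool_rot']).T@(np.array([x[0],x[1],z])-low)*100)
"
```

```text
12.0167 [0.45507618 0.03372375 0.13403813] [-3.11157984 -0.01805445  0.52068596] [ 0.003 -0.003 -0.     0.001  0.001  0.002] [ 0.049  0.21  -0.477  0.882  0.035  2.67 ]
[256.72116492 142.98246325] [385.08174739 214.47369487]
408
258.3133544921875 142.26475524902344 (32.06015396118164, 32.53398513793945)
circle [0.49649136 0.05523517] 0.011756926536956515
(253.0561797752809, 250.5505617977528) 89.0
bore [ 0.00066369  0.00033071 -0.0092    ]
[0.45583732 0.03477545 0.10525785]
0.066 [4.4728546  0.36774002 3.99795413]
0.058 [4.45841183 0.39174276 4.79746353]
0.048 [4.44035836 0.42174617 5.79685028]
```

View pics/w12_b.png

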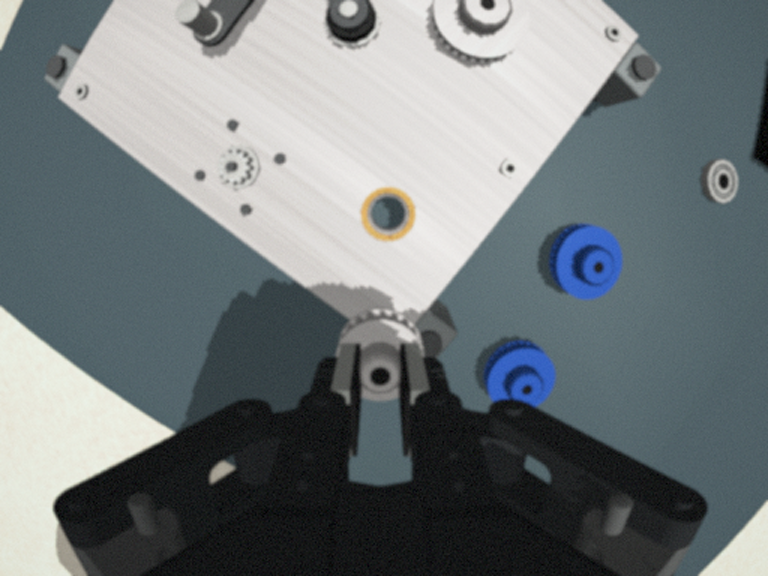

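Wrist estimate of the small bush is (0.4965, 0.0552), 107.9 mm from the large one as it should be. Moving over it.

Call:
drive_tool:
  commands:
    - {"grip": 1, "travel": [2, 0.15, 0], "twist": 0}
    - {"grip": 1, "travel": [4.4, 0.35, 1.2], "twist": 0}
    - {"grip": 1, "travel": [4.5, 0.37, 2.5], "twist": 0}
    - {"grip": 1, "travel": [4.5, 0.37, 3.5], "twist": 0}
    - {"grip": 1, "travel": [4.5, 0.37, 3.9], "twist": 0}
    - {"grip": 1, "travel": [4.5, 0.37, 3.9], "twist": 0}
    - {"grip": 1, "travel": [4.5, 0.37, 3.9], "twist": 0}
    - {"grip": 1, "travel": [4.5, 0.37, 3.9], "twist": 0}

```text
time: 12.68
eef_pos: [0.4962, 0.055, 0.0966]
tool_rot: [-3.112, -0.019, 0.522]
force: [0.6, -0.4, -0.7]
grip_width: 0.0134
```

```bash
sed -i 's/,.0295\]/,.0288]/' lo.py; python3 lo.py .00066 .00033 .4967 .0553
```

```text
t 12.6833 low end [0.49701481 0.05610007 0.06783305] F [ 0.6 -0.4 -0.7] T [-0.05 -0.04 -0.02] [ 0.004 -0.006  0.003 -0.003  0.001  0.   ]
0.058 [-0.08620466  0.08268804  0.97980236]
0.048 [-0.10556885  0.11227013  1.97917713]
```

Call:
drive_tool:
  commands:
    - {"grip": 1, "travel": [-0.07, 0.07, 0.2], "twist": 0}
    - {"grip": 1, "travel": [-0.07, 0.07, 0.5], "twist": 0}
    - {"grip": 1, "travel": [-0.08, 0.08, 0.8], "twist": 0}
    - {"grip": 1, "travel": [-0.08, 0.08, 1.1], "twist": 0}
    - {"grip": 1, "travel": [-0.08, 0.08, 1.2], "twist": 0}
    - {"grip": 1, "travel": [-0.08, 0.08, 1.2], "twist": 0}

```text
time: 13.18
eef_pos: [0.4955, 0.0547, 0.0837]
tool_rot: [-3.112, -0.018, 0.523]
force: [0.1, 0.6, -1.2]
grip_width: 0.0132
```

```bash
python3 lo.py .00066 .00033 .4967 .0553
```

```text
t 13.1833 low end [0.49621514 0.05575915 0.05488978] F [ 0.1  0.6 -1.2] T [-0.04 -0.04 -0.07] [ 0.    -0.002  0.007  0.008  0.001  0.   ]
0.058 [ 0.02473988  0.0546453  -0.3124028 ]
0.048 [0.00656227 0.08463017 0.68698226]
```

In the bush at 5 mm depth with no force. Going down.

Call:
drive_tool:
  commands:
    - {"grip": 1, "travel": [0.01, 0.04, 0.25], "twist": 0}
    - {"grip": 1, "travel": [0.01, 0.05, 0.5], "twist": 0}
    - {"grip": 1, "travel": [0.01, 0.05, 0.7], "twist": 0}
    - {"grip": 1, "travel": [0.01, 0.05, 0.8], "twist": 0}
    - {"grip": 1, "travel": [0.01, 0.05, 0.8], "twist": 0}

```text
time: 13.6
eef_pos: [0.4959, 0.0548, 0.0769]
tool_rot: [-3.111, -0.019, 0.523]
force: [-2.9, 0.3, 7.6]
grip_width: 0.0135
```

```bash
python3 lo.py .00066 .00033 .4967 .0553
```

```text
t 13.6 low end [0.49666735 0.05591945 0.04813195] F [-2.9  0.3  7.6] T [-0.03  0.49 -0.01] [-0.001  0.001 -0.001 -0.003  0.001 -0.   ]
0.058 [-0.00925468  0.02543684 -0.98838209]
0.048 [-0.02834414  0.05565996  0.01097879]
```

Seated (8 N at the expected height). Release, lift and look.

Call:
drive_tool:
  commands:
    - {"grip": 3, "travel": [0, 0.03, -0.1], "twist": 0}
    - {"grip": 3, "travel": [0, 0.03, -0.1], "twist": 0}
    - {"grip": 3, "travel": [0, 0.03, -0.1], "twist": 0}
    - {"grip": 3.2, "travel": [0, 0, -2], "twist": 0}
    - {"grip": 4, "travel": [0, 0, -5], "twist": 0}
    - {"grip": 5, "travel": [-1, 0, -7], "twist": -0.1}
    - {"grip": 5, "travel": [-3, 0, -9], "twist": -0.2}
    - {"grip": 5, "travel": [-3, 0, -9], "twist": -0.2}
    - {"grip": 5, "travel": [-3, 0, -9], "twist": -0.2}

```text
time: 14.35
eef_pos: [0.4702, 0.0363, 0.1661]
tool_rot: [-3.117, -0.026, 0.721]
force: [0.3, 0.2, 0.4]
grip_width: 0.0501
```

```bash
python3 -c "
from h import *
i,im=snap('wrist','w13');i,im=snap('scene','s13')
go([.536,.177,.165],2.53)
im=cv2.imread('pics/s13.png');cv2.imwrite('pics/s13c.png',cv2.resize(im[110:250,200:360],None,fx=4,fy=4,interpolation=cv2.INTER_CUBIC))"
```

```text
t 14.45 tcp [0.4699 0.0366 0.1647] rot [-3.116 -0.024  0.721] travel [14.23 -6.16  0.47] twist -1.809
```

View pics/w13_b.png

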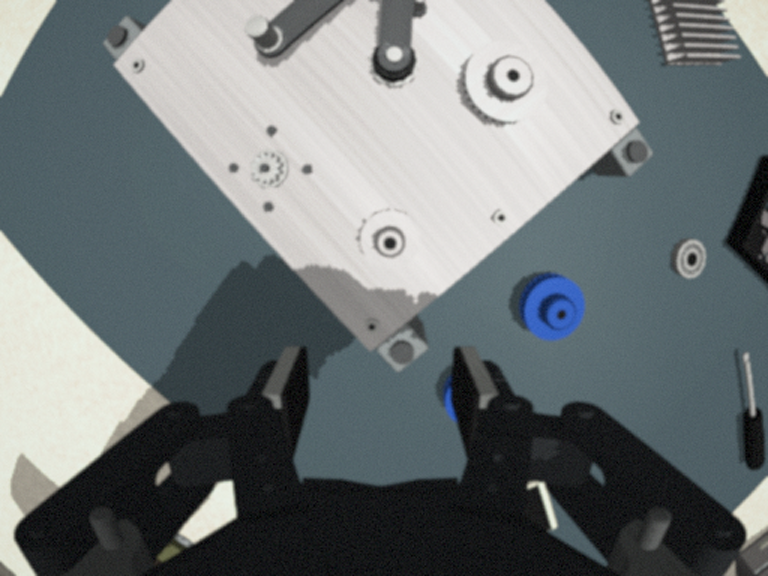

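View pics/s13c.png

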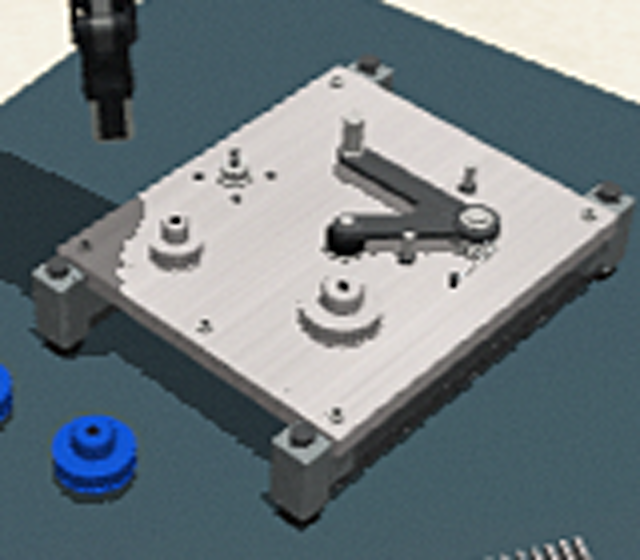

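Both pulleys are flat in their bushes. Now I'll rotate and go over the finger post.

Call:
drive_tool:
  commands:
    - {"grip": 5, "travel": [1, -0.5, 0], "twist": -0.12}
    - {"grip": 5, "travel": [2, -1, 0], "twist": -0.24}
    - {"grip": 5, "travel": [3.5, -1.5, 0], "twist": -0.36}
    - {"grip": 5, "travel": [5, -2.2, 0], "twist": -0.48}
    - {"grip": 5, "travel": [6.5, -2.8, 0], "twist": -0.6}
    - {"grip": 5, "travel": [8, -3.4, 0], "twist": -0.72}
    - {"grip": 5, "travel": [9.5, -4.1, 0], "twist": -0.84}
    - {"grip": 5, "travel": [11, -4.8, 0], "twist": -0.96}
    - {"grip": 5, "travel": [12.5, -5.4, 0.2], "twist": -1.08}
    - {"grip": 5, "travel": [14.2, -6.1, 0.3], "twist": -1.2}
    - {"grip": 5, "travel": [14.2, -6.1, 0.4], "twist": -1.32}
    - {"grip": 5, "travel": [14.2, -6.1, 0.4], "twist": -1.44}

```text
time: 15.45
eef_pos: [0.5361, 0.1776, 0.1641]
tool_rot: [3.123, -0.029, 2.17]
force: [-0.3, -0.2, 0.0]
grip_width: 0.0501
```

Call:
drive_tool:
  commands:
    - {"grip": 5, "travel": [0, 0, 0], "twist": -0.12}
    - {"grip": 5, "travel": [0, 0, 0], "twist": -0.24}
    - {"grip": 5, "travel": [0, 0, 0], "twist": -0.37}
    - {"grip": 5, "travel": [0, 0, 0], "twist": -0.37}
    - {"grip": 5, "travel": [0, 0, 0], "twist": -0.37}

```text
time: 15.87
eef_pos: [0.5357, 0.1765, 0.1649]
tool_rot: [3.114, -0.021, 2.53]
force: [-0.8, 0.0, 0.1]
grip_width: 0.05
```

```bash
python3 -c "
from h import *
s=ctrl.read_state();print(s['qd'].round(3),s['joint_pos'].round(2))
i,im=snap('wrist','w14')
print(proj(i,[.536,.177,.104],True)*1.5)
go([.536,.177,.084],2.53)"
```

```text
[-0.004 -0.008  0.005  0.004 -0.001  0.008] [ 0.3   0.35 -0.18  1.03  0.03  0.91]
[378.44848443 314.33245564]
t 15.92 tcp [0.5357 0.1764 0.1652] rot [ 3.113 -0.02   2.53 ] travel [-0.15 -0.16  8.11] twist 0.0
```

View pics/w14_b.png

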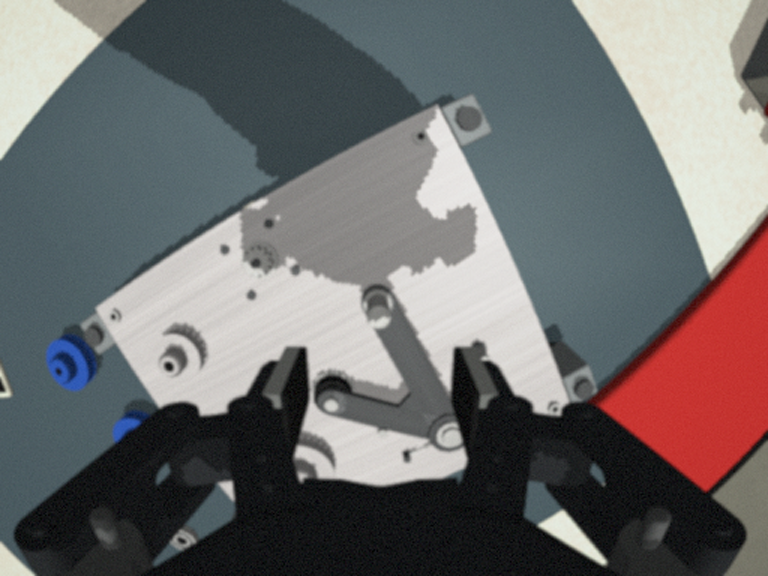

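The post top is seen at (379,314) against a projection of (378,314). Descend around it and close.

Call:
drive_tool:
  commands:
    - {"grip": 4, "travel": [-0.05, -0.05, 3], "twist": 0}
    - {"grip": 4, "travel": [-0.1, -0.1, 6], "twist": 0}
    - {"grip": 4, "travel": [-0.15, -0.15, 7.9], "twist": 0}
    - {"grip": 4, "travel": [-0.15, -0.15, 7.9], "twist": 0}
    - {"grip": 4, "travel": [-0.15, -0.15, 7.9], "twist": 0}
    - {"grip": 0.6, "travel": [-0.15, -0.15, 7.9], "twist": 0}
    - {"grip": 0.6, "travel": [-0.15, -0.15, 7.9], "twist": 0}
    - {"grip": 0.6, "travel": [-0.15, -0.15, 7.9], "twist": 0}
    - {"grip": 0.6, "travel": [-0.15, -0.15, 7.9], "twist": 0}
    - {"grip": 0.6, "travel": [-0.15, -0.15, 7.9], "twist": 0}
    - {"grip": 0.6, "travel": [-0.15, -0.15, 7.9], "twist": 0}
  grip_force: 40

```text
time: 16.83
eef_pos: [0.5375, 0.1768, 0.089]
tool_rot: [3.11, -0.017, 2.533]
force: [-1.1, -2.1, 6.6]
grip_width: 0.0098
```

```bash
python3 -c "
from h import *
i,im=snap('wrist','w15')
s=ctrl.read_state();print(s['force'],s['grip_width'])
Rz=lambda a:np.array([[np.cos(a),-np.sin(a)],[np.sin(a),np.cos(a)]])
O=np.array([.6040,.0669])-Rz(-.1262)@[.05,-.055]; piv=O+Rz(-.1262)@[.065,.045]
print(O,piv)
for th in (0,.1,.2,.3,.4,.5,.6,.64):
    a=np.pi-.1262-th; p=piv+.095*np.array([np.cos(a),np.sin(a)]); print(th); go([*p,.086],2.53)
"
```

```text
[-0.5569893  -3.04518714  7.41000527] 0.009680909371371118
[0.56132022 0.12775587] [0.63146724 0.16421676]
0
t 16.88 tcp [0.5375 0.1768 0.089 ] rot [ 3.11  -0.017  2.533] travel [-0.02 -0.07  0.3 ] twist 0.003
0.1
t 16.88 tcp [0.5375 0.1768 0.089 ] rot [ 3.11  -0.017  2.533] travel [0.38 0.79 0.33] twist 0.003
0.2
t 16.88 tcp [0.5375 0.1768 0.089 ] rot [ 3.11  -0.017  2.533] travel [0.69 1.68 0.37] twist 0.003
0.3
t 16.88 tcp [0.5375 0.1768 0.089 ] rot [ 3.11  -0.017  2.533] travel [0.91 2.61 0.4 ] twist 0.003
0.4
t 16.88 tcp [0.5375 0.1768 0.089 ] rot [ 3.11  -0.017  2.533] travel [1.04 3.55 0.43] twist 0.003
0.5
t 16.88 tcp [0.5375 0.1768 0.089 ] rot [ 3.11  -0.017  2.533] travel [1.07 4.5  0.46] twist 0.003
0.6
t 16.88 tcp [0.5375 0.1768 0.089 ] rot [ 3.11  -0.017  2.533] travel [1.   5.44 0.49] twist 0.003
0.64
t 16.88 tcp [0.5375 0.1768 0.089 ] rot [ 3.11  -0.017  2.533] travel [0.95 5.82 0.5 ] twist 0.003
```

View pics/w15_b.png

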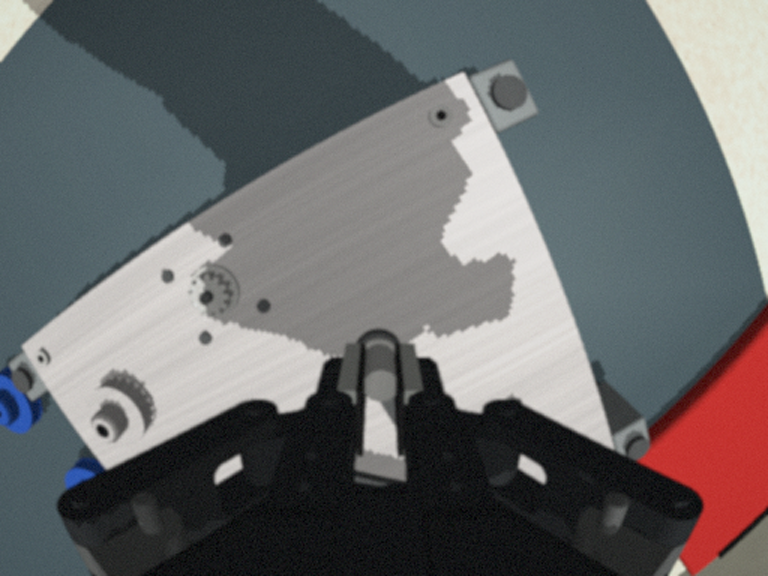

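Gripped. There's a 7 N upward force, so I'll ease up 3 mm and swing along the arc to about 0.45 rad.

Call:
drive_tool:
  commands:
    - {"grip": 0.6, "travel": [0, 0, -0.15], "twist": 0}
    - {"grip": 0.6, "travel": [0, 0, -0.3], "twist": 0}
    - {"grip": 0.6, "travel": [0.2, 0.42, -0.28], "twist": 0}
    - {"grip": 0.6, "travel": [0.4, 0.86, -0.27], "twist": 0}
    - {"grip": 0.6, "travel": [0.57, 1.3, -0.25], "twist": 0}
    - {"grip": 0.6, "travel": [0.71, 1.75, -0.23], "twist": 0}
    - {"grip": 0.6, "travel": [0.83, 2.2, -0.22], "twist": 0}
    - {"grip": 0.6, "travel": [0.93, 2.68, -0.2], "twist": 0}
    - {"grip": 0.6, "travel": [1.0, 3.15, -0.18], "twist": 0}
    - {"grip": 0.6, "travel": [1.06, 3.62, -0.17], "twist": 0}
    - {"grip": 0.6, "travel": [1.09, 4.1, -0.15], "twist": 0}
    - {"grip": 0.6, "travel": [1.09, 4.1, -0.15], "twist": 0}

```text
time: 17.88
eef_pos: [0.548, 0.2141, 0.0891]
tool_rot: [3.12, -0.021, 2.532]
force: [-3.4, -7.6, 1.7]
grip_width: 0.0097
```

```bash
cat > ten.py <<'E'
from h import *
s=ctrl.read_state();print(s['time'],s['force'].round(1),s['grip_width'],s['qd'].round(3),s['tool_rot'].round(3))
piv=np.array([.63147,.16422]); d=s['eef_pos'][:2]-piv
print('tcp',s['eef_pos'],'r',np.linalg.norm(d),'theta',np.pi-.1262-np.arctan2(d[1],d[0]))
for th in (.5,.55,.6,.64):
    a=np.pi-.1262-th; p=piv+.095*np.array([np.cos(a),np.sin(a)]); go([*p,.088],2.53,s)
E
python3 ten.py; python3 -c "
from h import *
snap('wrist','w16')"
```

```text
17.8833 [-3.4 -7.6  1.7] 0.009726694718271164 [-0.005 -0.008 -0.012  0.    -0.008 -0.007] [ 3.12  -0.021  2.532]
tcp [0.54800588 0.2141146  0.08907052] r 0.09724057604504502 theta 0.4125980826043554
t 17.88 tcp [0.548  0.2141 0.0891] rot [ 3.12  -0.021  2.532] travel [-0.2   0.84  0.12] twist 0.002
t 17.88 tcp [0.548  0.2141 0.0891] rot [ 3.12  -0.021  2.532] travel [-0.22  1.32  0.13] twist 0.002
t 17.88 tcp [0.548  0.2141 0.0891] rot [ 3.12  -0.021  2.532] travel [-0.27  1.79  0.14] twist 0.002
t 17.88 tcp [0.548  0.2141 0.0891] rot [ 3.12  -0.021  2.532] travel [-0.32  2.17  0.15] twist 0.002
```

View pics/w16_b.png

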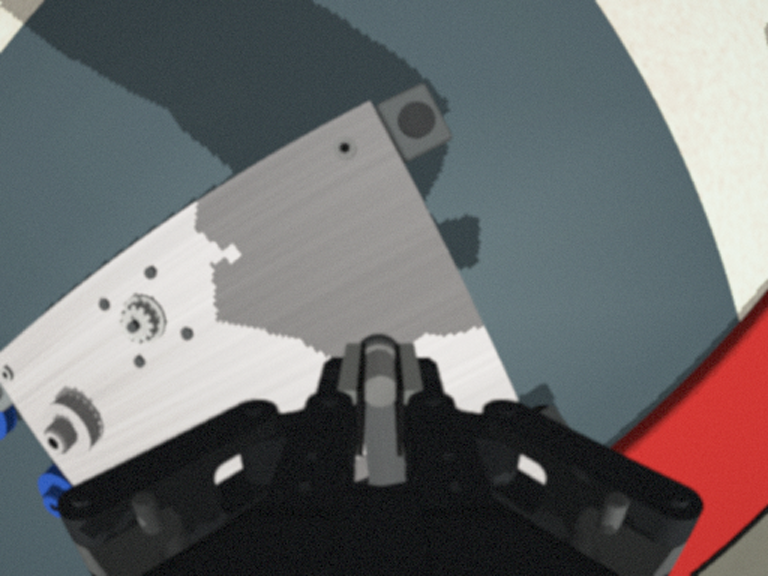

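The tensioner follows, with 8 N as expected. Continuing towards the stop.

Call:
drive_tool:
  commands:
    - {"grip": 0.6, "travel": [-0.05, 0.4, 0.05], "twist": 0}
    - {"grip": 0.6, "travel": [-0.12, 0.8, 0.07], "twist": 0}
    - {"grip": 0.6, "travel": [-0.18, 1.2, 0.08], "twist": 0}
    - {"grip": 0.6, "travel": [-0.25, 1.6, 0.09], "twist": 0}
    - {"grip": 0.6, "travel": [-0.25, 1.6, 0.09], "twist": 0}
    - {"grip": 0.6, "travel": [-0.25, 1.6, 0.09], "twist": 0}

```text
time: 18.43
eef_pos: [0.5562, 0.2276, 0.0889]
tool_rot: [3.119, -0.028, 2.534]
force: [-10.3, -2.4, 5.6]
grip_width: 0.01
```

```bash
python3 ten.py
```

```text
18.4333 [-10.3  -2.4   5.6] 0.009958919154063012 [ 0.002 -0.001 -0.004 -0.001  0.     0.   ] [ 3.119 -0.028  2.534]
tcp [0.55619463 0.22764795 0.08893683] r 0.09843518874239812 theta 0.5739894604101559
t 18.43 tcp [0.5562 0.2276 0.0889] rot [ 3.119 -0.028  2.534] travel [-0.31 -0.74  0.07] twist 0.004
t 18.43 tcp [0.5562 0.2276 0.0889] rot [ 3.119 -0.028  2.534] travel [-0.33 -0.26  0.08] twist 0.004
t 18.43 tcp [0.5562 0.2276 0.0889] rot [ 3.119 -0.028  2.534] travel [-0.37  0.21  0.09] twist 0.004
t 18.43 tcp [0.5562 0.2276 0.0889] rot [ 3.119 -0.028  2.534] travel [-0.42  0.59  0.1 ] twist 0.004
```

The radial force is odd; I'll look before pushing further.

```bash
python3 -c "
from h import *
snap('wrist','w17');i,s=snap('scene','s17');j,t=snap('top','t17')
cv2.imwrite('pics/s17c.png',cv2.resize(s[110:250,200:360],None,fx=4,fy=4,interpolation=cv2.INTER_CUBIC))
cv2.imwrite('pics/t17c.png',cv2.resize(t[135:245,135:260],None,fx=5,fy=5,interpolation=cv2.INTER_CUBIC))
"
```

```text
(no output)
```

View pics/w17_b.png

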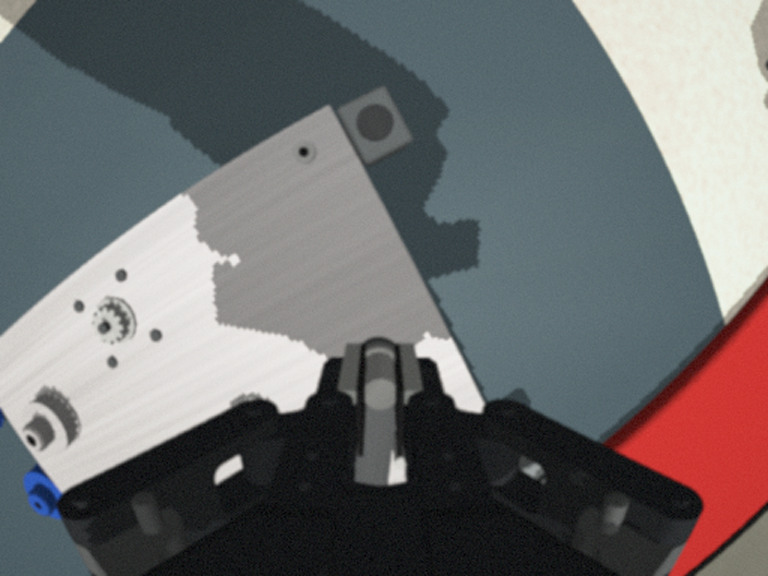

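View pics/s17c.png

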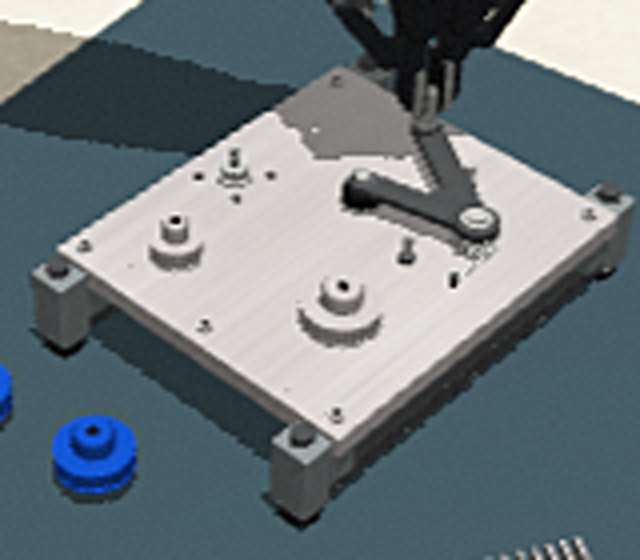

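View pics/t17c.png

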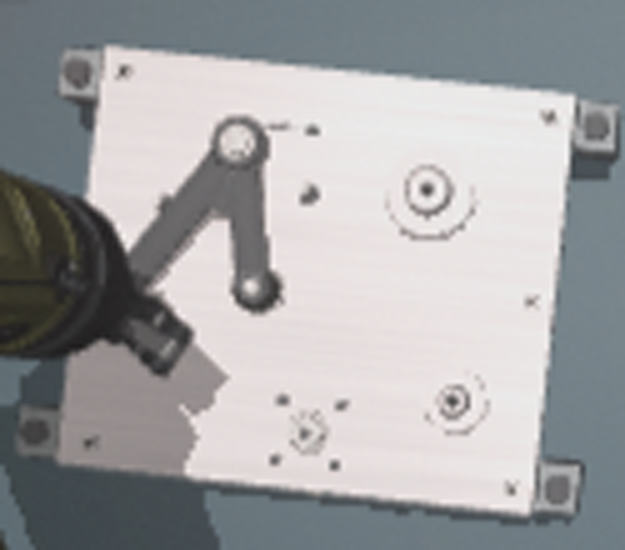

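The arm is close to the stop pin. I'll relax the radial and vertical offset, push 5 mm further along the tangent, and see whether the TCP stops.

Call:
drive_tool:
  commands:
    - {"grip": 0.6, "travel": [0.1, 0.1, -0.1], "twist": 0}
    - {"grip": 0.6, "travel": [0.2, 0.25, -0.2], "twist": 0}
    - {"grip": 0.6, "travel": [0.2, 0.4, -0.2], "twist": 0}
    - {"grip": 0.6, "travel": [0.2, 0.5, -0.2], "twist": 0}
    - {"grip": 0.6, "travel": [0.2, 0.5, -0.2], "twist": 0}
    - {"grip": 0.6, "travel": [0.2, 0.5, -0.2], "twist": 0}

```text
time: 19.08
eef_pos: [0.5579, 0.2298, 0.0892]
tool_rot: [3.125, -0.024, 2.532]
force: [-5.5, -7.5, -4.0]
grip_width: 0.0101
```

```bash
python3 ten.py|head -2;  python3 - <<'E'
from h import *
j,t=snap('top','t18')
cv2.imwrite('pics/t18c.png',cv2.resize(t[150:210,150:220],None,fx=10,fy=10,interpolation=cv2.INTER_CUBIC))
E
```

```text
19.0833 [-5.5 -7.5 -4. ] 0.010053712432942875 [ 0.    -0.001 -0.    -0.     0.002 -0.   ] [ 3.125 -0.024  2.532]
tcp [0.55791997 0.22975352 0.08917851] r 0.09851014282206891 theta 0.6016237666729367
```

View pics/t18c.png

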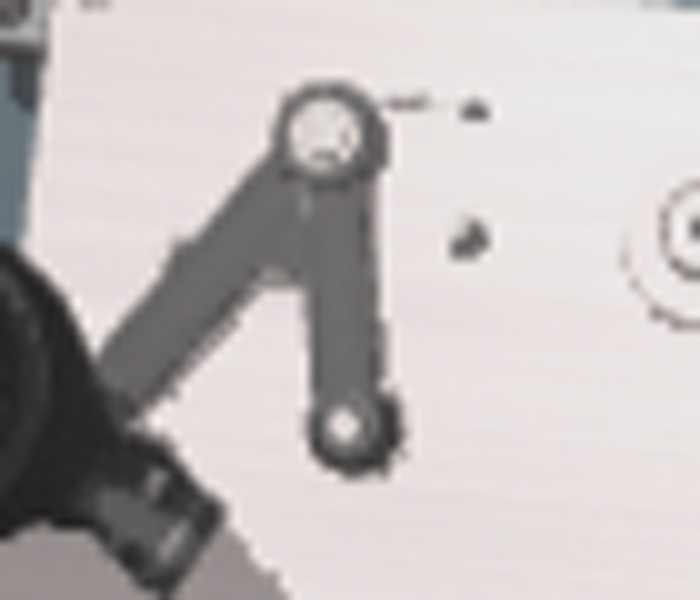

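Call:
drive_tool:
  commands:
    - {"grip": 0.6, "travel": [0, 0.15, 0.1], "twist": 0}
    - {"grip": 0.6, "travel": [0, 0.3, 0.1], "twist": 0}
    - {"grip": 0.6, "travel": [0, 0.45, 0.1], "twist": 0}
    - {"grip": 0.6, "travel": [0, 0.5, 0.1], "twist": 0}
    - {"grip": 0.6, "travel": [0, 0.5, 0.1], "twist": 0}
    - {"grip": 0.6, "travel": [0, 0.5, 0.1], "twist": 0}

```text
time: 19.63
eef_pos: [0.5582, 0.2302, 0.0889]
tool_rot: [3.132, -0.023, 2.53]
force: [-11.7, -16.3, 5.5]
grip_width: 0.0096
```

```bash
python3 ten.py|head -2;  python3 - <<'E'
from h import *
j,t=snap('top','t19')
cv2.imwrite('pics/t19c.png',cv2.resize(t[150:210,150:220],None,fx=10,fy=10,interpolation=cv2.INTER_CUBIC))
def cap(im,x,y,r=3):
    g=cv2.cvtColor(im,cv2.COLOR_BGR2GRAY).astype(float)[y-r:y+r+1,x-r:x+r+1]; w=np.clip(g-130,0,None); yy,xx=np.mgrid[y-r:y+r+1,x-r:x+r+1]
    return np.array([(w*xx).sum()/w.sum(),(w*yy).sum()/w.sum()])
ref=None
for n,ic in (('top0',(200,186)),('t17',(186,193)),('t18',(184,192)),('t19',(184,192))):
    im=cv2.imread(f'pics/{n}.png'); p=cap(im,182,163,3); q=cap(im,*ic,3); 
    P=onz(j,p,.085);Q=onz(j,q,.08); d=(Q-P)[:2]; a=np.arctan2(d[1],d[0]); ref=a if ref is None else ref
    print(n,p,q,np.linalg.norm(d),'theta',ref-a)
E
```

```text
19.6333 [-11.7 -16.3   5.5] 0.009552687657338447 [ 0.002 -0.002 -0.003 -0.001 -0.001  0.001] [ 3.132 -0.023  2.53 ]
tcp [0.55820712 0.23020319 0.08889969] r 0.09859630287406629 theta 0.606966354012854
top0 [181.86632391 162.67917738] [200.         185.59808612] 0.07449502338776069 theta 0.0
t17 [181.86416606 162.74763292] [184.72878229 191.87822878] 0.07473398073811759 theta 0.5741216460524199
t18 [181.84900808 162.7244673 ] [183.90185185 192.04814815] 0.07506130111170761 theta 0.6023839454848146
t19 [181.84917431 162.7240367 ] [183.78026071 192.06331471] 0.07508128620173246 theta 0.6065768402178549
```

View pics/t19c.png

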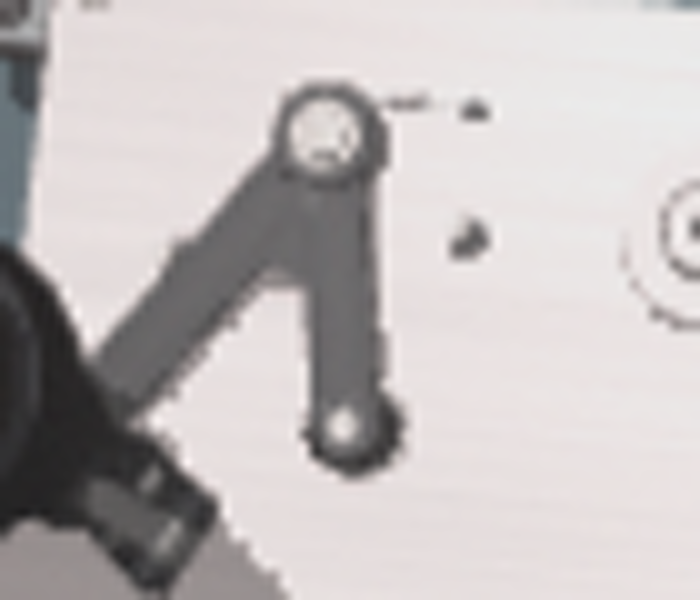

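On the stop: the vision angle is 0.607, and the last 5 mm of command raised the force from 9 to 20 N with almost no motion. I'll ease the excess push slightly, then do a final check.

Call:
drive_tool:
  commands:
    - {"grip": 0.6, "travel": [0, -0.1, -0.08], "twist": 0}
    - {"grip": 0.6, "travel": [0, -0.15, -0.08], "twist": 0}
    - {"grip": 0.6, "travel": [0, -0.15, -0.08], "twist": 0}
    - {"grip": 0.6, "travel": [0, -0.15, -0.08], "twist": 0}

```text
time: 20.02
eef_pos: [0.5581, 0.2301, 0.089]
tool_rot: [3.13, -0.024, 2.53]
force: [-8.1, -13.3, 1.0]
grip_width: 0.0099
```

```bash
python3 ten.py|head -2;  python3 - <<'E'
from h import *
j,t=snap('top','t20'); i,s=snap('scene','s20')
a=cv2.imread('pics/top0.png');
def bore(info,im,x,y,r=3):
    g=cv2.cvtColor(im,cv2.COLOR_BGR2GRAY).astype(float)[y-r:y+r+1,x-r:x+r+1]; w=np.clip(110-g,0,None); yy,xx=np.mgrid[y-r:y+r+1,x-r:x+r+1]
    return np.array([(w*xx).sum()/w.sum(),(w*yy).sum()/w.sum()])
# bore (z=plate+26 => .086): expected pixel if seated vs seen
for n,p in (('L',(.6040,.0669)),('S',(.4966,.0553))):
    for nm,inf,im in (('top',j,t),('scene',i,s)):
        e=proj(inf,[*p,.086]); b=bore(inf,im,*np.round(e).astype(int)); print(n,nm,'expected',e.round(1),'seen',b.round(1))
d=cv2.absdiff(a,t).max(2); print('others diff:',[(k,int((d[y-20:y+20,x-20:x+20]>60).sum())) for k,x,y in (('bearing',298,159),('fan',319,124),('driver',372,170),('pot',356,134),('phone',320,270),('heatsink',250,109),('blue1',272,200),('blue2',275,233))])
E
```

```text
20.0167 [ -8.1 -13.3   1. ] 0.00992811787837631 [-0.     0.001  0.002 -0.001 -0.002  0.   ] [ 3.13  -0.024  2.53 ]
tcp [0.55809485 0.23007415 0.08901214] r 0.09859352084319448 theta 0.6052318187875199
L top expected [219.9 172.3] seen [220.  172.7]
L scene expected [285.2 181.6] seen [285.3 181.4]
S top expected [225.1 214.4] seen [225. 215.]
S scene expected [243.5 165.5] seen [243.4 165.4]
others diff: [('bearing', 0), ('fan', 0), ('driver', 0), ('pot', 0), ('phone', 0), ('heatsink', 0), ('blue1', 0), ('blue2', 0)]
```

View pics/s20_b.png

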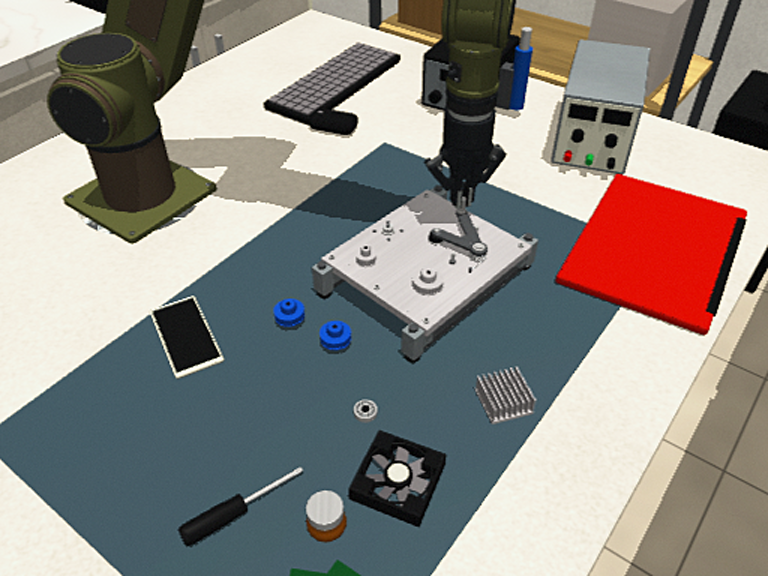

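All checks agree. Both bores appear at their seated height in two views, the tensioner is held on its stop, and nothing else has moved. Handing in.

```bash
python3 -c "
from rig import ctrl
print(ctrl.close_job())"
```

```text
the job is handed in; nothing more can be done
None
```

The belt drive is ready for its belt, and I handed the job in at about 20 s of the 59 s allowed. I placed the large pulley first, then the small one, each fully down on the plate. I then gripped the tensioner's finger post, swung it back to its stop, and left the robot holding it there.

- **Pulleys:** both bores appear within 0.6 px of where a fully seated pulley should show, in both the top and scene views. Each pulley also met the plate with light contact at the expected height.
- **Tensioner:** the arm angle was about 0.605 rad (0.607 in the top view just before I eased off). Pushing 5 mm further raised the force from about 9 to 20 N with almost no movement, so it was on the stop. I then eased off to about 16 N for the hold.
- **Everything else:** the top view shows no change around the bearing, fan, screwdriver, flux pot, phone, heatsink or blue look-alikes.

**Deviations:**
- The last joint reached its range limit once while carrying the large pulley, so the arm stopped short with the tool tilted about 2°. I turned the tool and carried on; the tilt stayed but both pulleys went in freely.
- While holding the tensioner, the tool sits about 3.5 mm farther from the pivot than the post's nominal radius. I put this down to the arm flexing.

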